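# Close up the wiring board with the adjustable wrench

## Task

Finish the wiring board: press every snap tab round the lids of the round junction boxes fully home, and tighten the cable gland's brass nut clockwise to its stop (a good third of a turn, in as many bites as you need) with the adjustable wrench. First roll the wrench's worm until its jaws just fit the nut, with no more than about 2 mm of play, slide them fully onto the nut, turn the nut with the wrench and never with the fingers, then lay the wrench flat back in the middle of its rubber mat, leaving the other tools and things where they are.

Things in the scene. Friction and masses are not known exactly. Their poses are not given: they have to be found in the camera images.
- wrench: Steel adjustable wrench, 280 mm, 220 g, flat on the mat. Origin: on its underside, below the grip (centre of mass); x along the handle to the jaws, z up. Handle: x -138 to +30 mm, 18 mm wide, z 1 to 15 mm. Knurled worm wheel: 22 mm across, 20 mm long, axis along y at x 58, z 12 mm, so its top (z 23) is 7 mm above the frame round it (z 16). Throat between the jaws: flat at x = 88 mm.
- jaw (a joint): Clear opening between the jaw faces, m (0 to 0.040). Only the worm moves it: press on the worm's top (8 to 20 N) and drag along the wrench's x: towards the jaws (+x) opens, towards the handle closes, 1.36 mm of opening per 10 mm of drag without slip (worm radius 11 mm, 1.5 mm per rad). Rolling takes about 2.5 N along the drag; the jaws stay where left.
- fixed_face (a point): Point on the fixed jaw's flat face, in the wrench's frame at x 103.5 (15.5 mm ahead of the throat), y +13.5, z 8 mm (mid-height); the face looks to -y. Both jaws are 14 mm high (z 1 to 15), flat to x = 118 mm, then flared outward as a lead-in; they end at x = 130 mm.
- moving_face (a point): Point on the movable jaw's flat face opposite fixed_face, at wrench y = 13.5 mm minus the opening.
- mat: Thin black rubber mat fixed on the bench, 280 (x) by 110 (y) by 2 mm, origin below its centre: where the wrench lies and belongs.
- nut_small_mid (a point): Centre of the small cable gland's brass hex nut (one gland, small or large, is present): 22 mm across flats, 25 across corners, 16 mm high, axis upright. Turns with the nut; its y axis is square to a pair of flats. On a grey post 58 mm high with a heavy (3 kg) 90 mm foot on the plywood board; a flange 48 mm across, 9 mm below this point, carries a wrench; a black stub ends 17 mm above.
- nut_small (a joint): Turn of the small gland's nut in rad, growing as it is tightened (clockwise seen from above); stop at 2.3. Starts between 0 and 0.25; turns with about 0.10 N m and stays where left.
- nut_large_mid (a point): Centre of the large cable gland's brass hex nut (one gland, small or large, is present): 32 mm across flats, 37 across corners, 16 mm high, axis upright. Turns with the nut; its y axis is square to a pair of flats. On a grey post 58 mm high with a heavy (3 kg) 90 mm foot on the plywood board; a flange 48 mm across, 9 mm below this point, carries a wrench; a black stub ends 17 mm above.
- nut_large (a joint): Turn of the large gland's nut in rad, growing as it is tightened (clockwise seen from above); stop at 2.3. Starts between 0 and 0.25; turns with about 0.10 N m and stays where left.
- box_a: Round grey junction box, white lid, standing on the board (400 g; two or all three are present), 80 mm across, lid top 34 mm over its origin (centre of its underside). White snap tabs on the rim 33 mm from the centre at 0 (tab1), 120 (tab2), 240 degrees (tab3) counter-clockwise from its x axis, each 11 (radial) by 16 mm, top 41 mm over the origin when up, 36 mm when fully pressed.
- box_a_tab1 (a joint): Snap tab 1 of box_a, m pressed down: 0 is up, 0.005 fully home; needs about 4 N and stays where it is left.
- box_a_tab2 (a joint): Snap tab 2 of box_a, m pressed down: 0 is up, 0.005 fully home; needs about 4 N and stays where it is left.
- box_a_tab3 (a joint): Snap tab 3 of box_a, m pressed down: 0 is up, 0.005 fully home; needs about 4 N and stays where it is left.
- box_b: Round grey junction box, white lid, standing on the board (400 g; two or all three are present), 80 mm across, lid top 34 mm over its origin (centre of its underside). White snap tabs on the rim 33 mm from the centre at 0 (tab1), 120 (tab2), 240 degrees (tab3) counter-clockwise from its x axis, each 11 (radial) by 16 mm, top 41 mm over the origin when up, 36 mm when fully pressed.
- box_b_tab1 (a joint): Snap tab 1 of box_b, m pressed down: 0 is up, 0.005 fully home; needs about 4 N and stays where it is left.
- box_b_tab2 (a joint): Snap tab 2 of box_b, m pressed down: 0 is up, 0.005 fully home; needs about 4 N and stays where it is left.
- box_b_tab3 (a joint): Snap tab 3 of box_b, m pressed down: 0 is up, 0.005 fully home; needs about 4 N and stays where it is left.
- box_c: Round grey junction box, white lid, standing on the board (400 g; two or all three are present), 80 mm across, lid top 34 mm over its origin (centre of its underside). White snap tabs on the rim 33 mm from the centre at 0 (tab1), 120 (tab2), 240 degrees (tab3) counter-clockwise from its x axis, each 11 (radial) by 16 mm, top 41 mm over the origin when up, 36 mm when fully pressed.
- box_c_tab1 (a joint): Snap tab 1 of box_c, m pressed down: 0 is up, 0.005 fully home; needs about 4 N and stays where it is left.
- box_c_tab2 (a joint): Snap tab 2 of box_c, m pressed down: 0 is up, 0.005 fully home; needs about 4 N and stays where it is left.
- box_c_tab3 (a joint): Snap tab 3 of box_c, m pressed down: 0 is up, 0.005 fully home; needs about 4 N and stays where it is left.
- black_tape: Roll of black tape, 58 mm across, 19 mm high, lying on the board; leave it alone. Origin: centre of its underside.
- masking_tape: Roll of masking tape, 98 mm across, 25 mm high, near the bench's front edge; leave it alone. Origin: centre of its underside.
- wrench_17: Plain combination spanner, 204 mm long, near the front edge; not the tool for this job, leave it alone. Origin: centre of its underside.
Not all that is in view belongs to the job. What is shaped like the box_b but orange is not meant. Leave any turquoise look-alike of the box_a alone.

How it is judged:
On the way, in this order (a step that is already met when the one before it is completed fails the run):
1. the wrench's jaws, rolled to just fit, stand round the nut (horizontal distance between each of fixed_face, moving_face and nut_small_mid below 0.0136 m and z of fixed_face in the frame of nut_small_mid between -0.009 and 0.009 m and horizontal distance between each of fixed_face, moving_face and nut_large_mid below 0.0186 m and z of fixed_face in the frame of nut_large_mid between -0.009 and 0.009 m), for 0.2 s.
2. the nut is turned to its stop with the just-fitting wrench on it (all of step 1 and value of joint each of nut_small, nut_large above 2.1 rad), for 0.1 s.
At the end, for the whole second after the job is handed in: All snap tabs pressed at least 4 of 5 mm; nut beyond 2.1 rad (stop 2.3), turned while both jaw-face points were within half the width across flats plus 2.6 mm of its axis; wrench released, flat and still on its mat, origin within 55 mm of the mat's centre (value of joint each of box_a_tab1, box_a_tab2, box_a_tab3, box_b_tab1, box_b_tab2, box_b_tab3, box_c_tab1, box_c_tab2, box_c_tab3 above 0.004 m and value of joint each of nut_small, nut_large above 2.1 rad and horizontal distance between wrench and mat below 0.055 m and height (world z) of wrench below 0.01 m and angle between wrench's own z axis and vertical below 0.12 rad and linear speed of wrench below 0.02 m/s); the robot touches nothing.
It fails at once if the fingers turn or push the nut (contact force between the fingers and nut_small above 3 N or contact force between the fingers and nut_large above 3 N).
It fails at once if a bystander is pushed out of place (distance of any of black_tape, masking_tape, wrench_17 from where it was at the start of the episode above 0.03 m).
Of box_a, box_b, box_c only 2 to 3 are there at a start; the rules pass over those that are not, and their reading is None.
Of gland_small, gland_large only 1 to 1 are there at a start; the rules pass over those that are not, and their reading is None.
At some moment in a run one of wrench, box_a, box_b, box_c may be knocked a few centimetres aside while the robot is not near it.
It also fails if it takes over 192 s, if anything falls off the work surface, if the arm or the gripper's body presses on something with over 40 N, if the wrist force passes 120 N, or if a joint passes its speed limit or range.

## Robot

A 6-joint arm with a two-finger parallel gripper is mounted at the origin on a cart in front of the work surface, level with it; the furniture and walls round the work are solid. World frame = base frame: x ahead of the robot, y to its left, z up, the work surface at z = 0. Lengths are in m, angles in rad, forces in N, time in s.
With the tool pointing down it reaches from about 0.225 to 0.875 m from the base axis. Payload 3.4 kg.
Tool frame: the origin (TCP) lies midway between the tips of the shut fingers; the grasp point (between the pads) lies 19 mm behind it; z points along the fingers, y is the line along which they close (so a half turn about z gives the same grasp; the last joint's range is limited). The gripper opens to 85 mm and grips with 20 to 120 N. Pads are 22 mm wide; open, the fingers measure 114 mm over their backs; the gripper's body (76 mm by 85 mm) begins 54 mm behind the grasp point. The pads swing forward as they close: fully open they stand 13 mm farther back than shut.
Start: joints at [-1.47, 0.276, 1.505, -0, 1.361, -0.121], TCP at [0.126, -0.561, 0.231] pointing down, gripper open.
Joint ranges: [-2.89, 2.89], [-0.75, 2.08], [0.22, 2.7], [-1.18, 4.32], [0.11, 2.71], [-2.7, 2.7]. Speed limits (rad/s): [2.57, 2.57, 3.14, 3.14, 3.14, 3.14].

## Interface

Orientations are given as a unit quaternion [w, x, y, z].
In Python, from rig import * gives the robot as it stands.
- The arm moves only by the tool apply_moves, never from a script. Its argument "steps" is one flat list of numbers, 4 for each row, row after row: the shift along the world's x, y, z in cm, then the turn about the world's z in degrees. A call has 1 to 8 rows; each row is the pose to reach, as a shift and turn from the pose commanded when the call began; what a row does not reach only later rows make up. A row lasts 1/12 s, in which the tool goes at most 41.7 mm and 7.16 degrees, less where a joint would pass 70% of its speed; a pose out of reach is approached as far as the arm can. A call with a gripper value outside its range is refused whole. "jaw" is the closure in counts, from 0 (fully open) to 255 (shut), set as the call begins (left out, the last holds). The fingers move at their own pace and stop on an object; "newtons" is the grip in N (left out, the last holds). Time passes only in rows, so rows that repeat a pose let the fingers close. It gives the time, the measured TCP pose, the force, the opening and the grip force at its end, in the units of the state.
- get_state(): the state, without advancing time (a new reading comes with each control period).
- get_image(name): name is "side" or "top"; returns the picture (420x560x3 uint8, red, green, blue); there is no depth.
- calibration(name): a dict with "fx", "fy", "cx", "cy" (pixels), "xyz" and "rotation" of the camera in the world. Camera axes: x right, y up, looking along -z (the intrinsics and any distortion apply to the point x, -y, -z); pixel columns grow to the right and rows downward; lengths in m; the calibration is good to about 2 mm. A picture is of the moment at which its call begins. calibration takes no time and is no camera call.
- sign_off(): hands the job in; it is judged then, once.
The state is a dict: "clock": time; "qpos": joint angles; "qd": joint speeds; "effort": joint torques, N m; "position": TCP position; "ee_rot": TCP orientation; "contact_force": force on the tool from outside, world axes, zero at the start; "moment": the same for the moment, N m; "width": finger opening in m; "gripper_force": force on a finger pad.
Only numpy, scipy, OpenCV 4.12 (cv2) and the standard library are available. Lean on these libraries where they do the work, as an engineer would, in place of code of your own. Each camera call takes 0.05 s, during which the arm holds its last target. There are 200 camera calls.

## Working session

There is one attempt and no reset: what is moved stays moved. The work goes in short steps, Python scripts to look and compute and a tool call to move; the robot and the scene stay as the last step left them, time stands still between calls to the robot, and variables do not carry over. Pictures are saved under pics/ and viewed, at most 14 in all, crops included, and the job is handed in when it is done.

Besides the shell and the picture viewer there is one more tool, called as name(argument=value, ...), one argument or row to a line, values as JSON. apply_moves: Moves the arm, as the interface text tells. Its arguments: {"type":"object","properties":{"steps":{"type":"array","items":{"type":"number"}},"jaw":{"type":"number"},"newtons":{"type":"number"}},"required":["steps"]}

```bash
mkdir -p pics; ls
cat > h.py <<'E'
from rig import *
import numpy as np, cv2
def snap(n,f,crop=None,s=1):
    im=get_image(n)[:,:,::-1].copy()
    cv2.imwrite(f'pics/raw_{f}.png',im)
    if crop: 
        x0,y0,x1,y1=crop; im=im[y0:y1,x0:x1]
    if s!=1: im=cv2.resize(im,None,fx=s,fy=s,interpolation=cv2.INTER_CUBIC)
    cv2.imwrite(f'pics/{f}.png',im)
def ray(n,u,v,z):
    c=calibration(n); R=np.array(c['rotation']);p=np.array(c['xyz'])
    if R.shape!=(3,3):
        from scipy.spatial.transform import Rotation as Q
        R=Q.from_quat(np.r_[R[1:],R[0]]).as_matrix()
    K=np.array([[c['fx'],0,c['cx']],[0,c['fy'],c['cy']],[0,0,1.]])
    D=np.array(c.get('distortion',c.get('dist',[0,0,0,0])),float)
    q=cv2.undistortPoints(np.array([[[u,v]]],float),K,D)[0,0]
    d=R@np.array([q[0],-q[1],-1]); return p+d*(z-p[2])/d[2]
def proj(n,P):
    c=calibration(n); R=np.array(c['rotation']);p=np.array(c['xyz'])
    if R.shape!=(3,3):
        from scipy.spatial.transform import Rotation as Q
        R=Q.from_quat(np.r_[R[1:],R[0]]).as_matrix()
    a=R.T@(np.array(P)-p); a=np.array([a[0],-a[1],-a[2]])
    K=np.array([[c['fx'],0,c['cx']],[0,c['fy'],c['cy']],[0,0,1.]])
    D=np.array(c.get('distortion',c.get('dist',[0,0,0,0])),float)
    return cv2.projectPoints(a.reshape(1,1,3),np.zeros(3),np.zeros(3),K,D)[0].ravel()
E
python3 - <<'E'
from h import *
print(calibration('top'));print(calibration('side'))
snap('top','t0',None,1.4);snap('side','s0',None,1.4)
print(get_state())
E
```

```text
pics
{'fx': 415.51172520778556, 'fy': 415.51172520778556, 'cx': 276.29447628887476, 'cy': 208.56537147734713, 'xyz': array([ 0.32326631, -0.06554472,  1.23025348]), 'rotation': array([ 0.83785619,  0.08359757, -0.05547266, -0.53659225])}
{'fx': 447.9234215364627, 'fy': 447.9234215364627, 'cx': 280.62640488977064, 'cy': 211.381270535713, 'xyz': array([0.54432916, 1.086839  , 0.55678544]), 'rotation': array([-0.00355529,  0.00843772,  0.54363129,  0.8392742 ])}
{'clock': 0.1, 'qpos': array([-1.46995930e+00,  2.76506654e-01,  1.50600551e+00, -4.46745138e-06,
        1.36069587e+00, -1.21006055e-01]), 'qd': array([-0.0010786 , -0.00108054, -0.00285701, -0.00035353,  0.00214875,
       -0.00079577]), 'effort': array([ 1.19914759e-03, -4.17698371e+01, -2.46404940e+01, -2.13168291e-04,
        5.82957655e-03, -7.30205784e-06]), 'position': array([ 0.12645809, -0.5604393 ,  0.23054093]), 'ee_rot': array([-8.07670657e-04,  9.93854135e-01,  1.10694652e-01,  5.96090430e-06]), 'contact_force': array([0.13149609, 0.62393795, 0.49230836]), 'moment': array([-0.00458028, -0.04909084, -0.00595649]), 'gripper_force': 0.0, 'width': 0.08510689627522738}
```

View pics/t0.png

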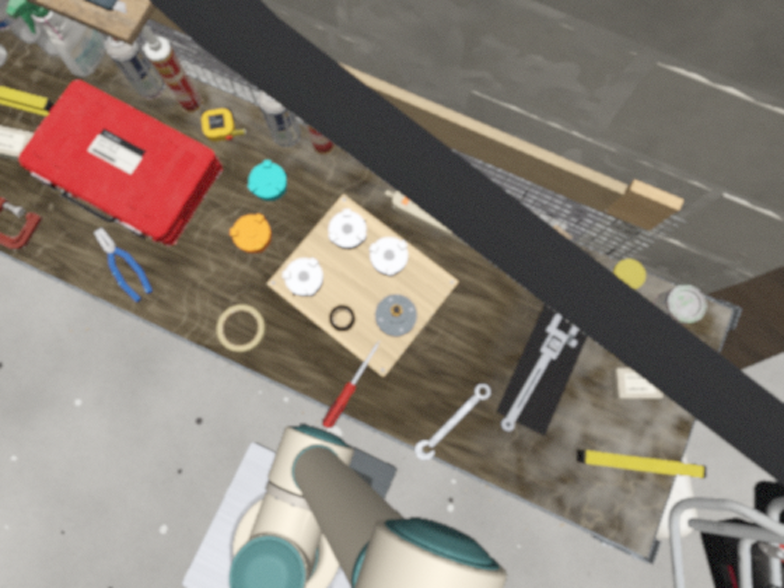

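View pics/s0.png

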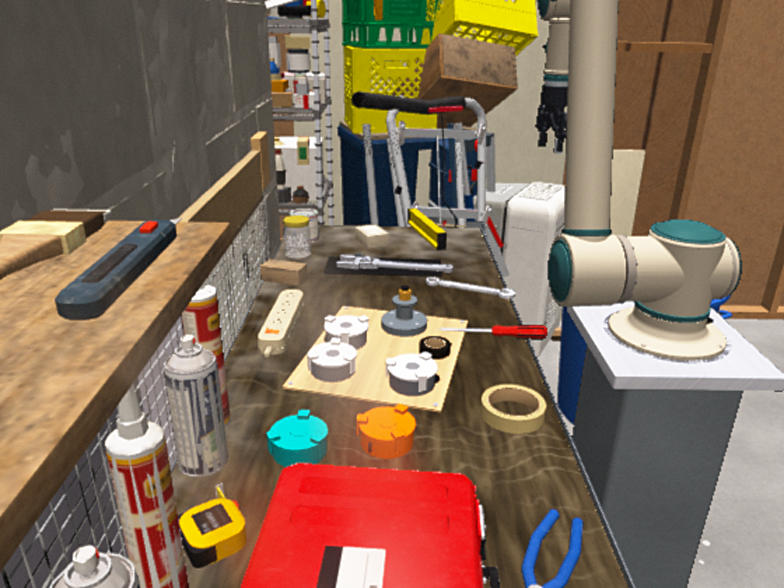

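The top view shows three white boxes (about 347,229 / 389,256 / 303,276), the gland at (396,314), and the wrench lying from (508,425) to (570,320), with its jaws partly hidden by a dark bar.

Run:
```python
from h import *
t=cv2.imread('pics/raw_t0.png'); s=cv2.imread('pics/raw_s0.png')
a=cv2.resize(t[130:280,185:335],None,fx=4,fy=4,interpolation=2)
b=cv2.resize(t[205:315,350:425],None,fx=5.4,fy=5.4,interpolation=2)[:600,:400]
cv2.imwrite('pics/c1.png',a);cv2.imwrite('pics/c2.png',b)
c=cv2.resize(s[175:285,195:340],None,fx=5.4,fy=5.4,interpolation=2)
cv2.imwrite('pics/c3.png',c)
print(a.shape,b.shape,c.shape)
```

```text
(600, 600, 3) (594, 400, 3) (594, 783, 3)
```

View pics/c1.png

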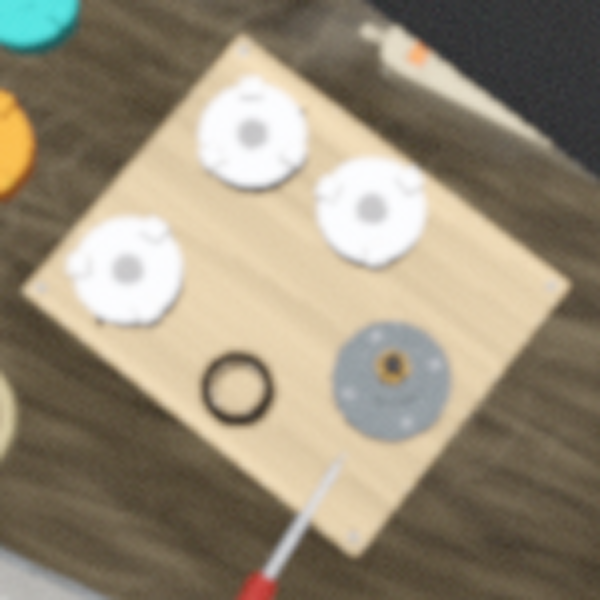

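View pics/c2.png

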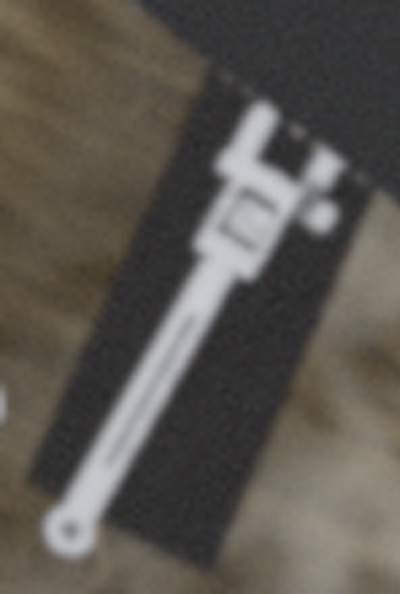

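View pics/c3.png

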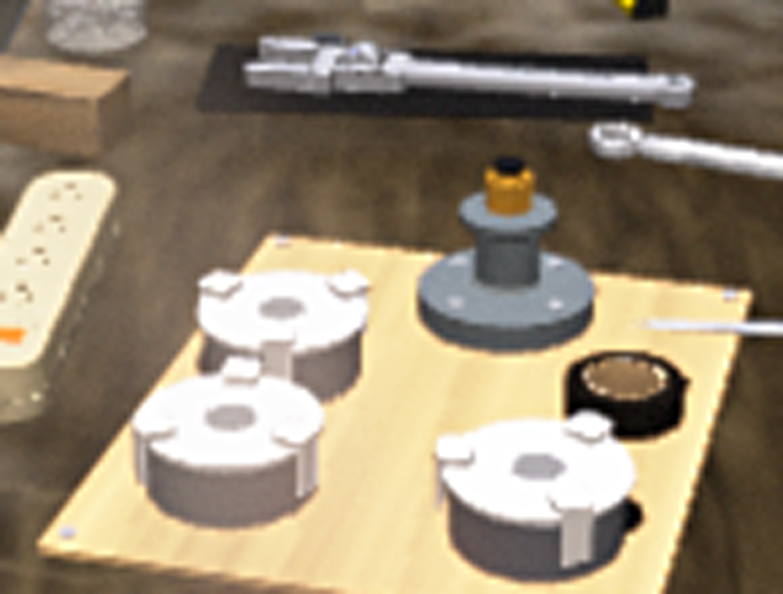

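Run:
```python
from h import *
np.set_printoptions(precision=4,suppress=True)
T=lambda x,y,z:ray('top',185+x/4,130+y/4,z)
W=lambda x,y,z:ray('top',350+x/5.4,205+y/5.4,z)
S=lambda x,y,z:ray('side',195+x/5.4,175+y/5.4,z)
for bd in (0.006,0.012):
  print('board',bd)
  for n,c,sc in (('P',(252,134),(230,417)),('Q',(371,209),(281,307)),('R',(127,269),(540,466))):
    print(n,T(*c,bd+.034)[:2],S(*sc,bd+.034)[:2])
  print('stub',T(395,365,bd+.058+.008+.017)[:2],S(510,164,bd+.083)[:2])
  print('corner',T(22,290,bd)[:2],S(662,592,bd)[:2],T(570,285,bd)[:2],S(272,236,bd)[:2], T(243,36,bd)[:2],S(40,548,bd)[:2], T(357,556,bd)[:2],S(752,292,bd)[:2])
bd=.009
for n,c,tabs in (('P',(252,134),((251,86),(297,157),(212,155))),('Q',(371,209),((330,187),(410,180),(371,258))),('R',(127,269),((153,230),(80,266),(143,318)))):
  o=T(*c,bd+.034)
  for t in tabs:
    p=T(*t,bd+.041);d=p-o;print(n,p[:2],np.hypot(*d[:2]),np.degrees(np.arctan2(d[1],d[0])))
for n,p,z in (('end',(70,530),.016),('jawL tip',(265,105),.017),('jawR tip',(325,160),.017),('worm',(245,218),.025),('m1',(30,480),.002),('m2',(210,570),.002),('m3',(370,200),.002)):
  print(n,W(*p,z)[:2])
print('side end',S(675,90,.016)[:2],'side worm',S(365,52,.022)[:2])
```

```text
board 0.006
P [0.6346 0.1666] [0.6327 0.1703]
Q [0.6192 0.0616] [0.6175 0.0642]
R [0.5027 0.2054] [0.4997 0.2082]
stub [ 0.512  -0.0057] [0.5092 0.0029]
corner [0.4602 0.2777] [0.45   0.2501] [ 0.6367 -0.0959] [ 0.6326 -0.0871] [0.7124 0.2138] [0.7083 0.2234] [ 0.3854 -0.0348] [ 0.3818 -0.028 ]
board 0.012
P [0.6331 0.1654] [0.6316 0.181 ]
Q [0.6177 0.061 ] [0.6167 0.0761]
R [0.5018 0.204 ] [0.5002 0.2184]
stub [ 0.511 -0.006] [0.5096 0.0168]
corner [0.4595 0.276 ] [0.451  0.2592] [ 0.6351 -0.0957] [ 0.6317 -0.0744] [0.7105 0.2124] [0.7065 0.2328] [ 0.3851 -0.0349] [ 0.3836 -0.0159]
P [0.6654 0.1814] 0.03511209219287377 25.977112539672373
P [0.6299 0.1268] 0.03937520568900652 -95.70732351544416
P [0.605  0.1845] 0.034253601650162356 147.3138247916654
Q [0.6193 0.095 ] 0.03365860678994766 88.57757321647719
Q [0.6488 0.0437] 0.03511653350230047 -30.125977371935086
Q [0.5831 0.0451] 0.03886314425061045 -155.40147795257033
R [0.5355 0.1988] 0.03368517021651926 -10.022300754284313
R [0.4889 0.2352] 0.033291506858520614 113.68779413828885
R [0.4734 0.1764] 0.0403929290973956 -135.57667408338452
end [ 0.403  -0.3053]
jawL tip [ 0.658  -0.3159]
jawR tip [ 0.6433 -0.3567]
worm [ 0.5937 -0.3269]
m1 [ 0.4192 -0.2786]
m2 [ 0.4159 -0.3837]
m3 [ 0.6369 -0.3908]
side end [ 0.4006 -0.2838] side worm [ 0.5908 -0.3248]
```

The crops show the small gland's nut at about (393,365) in c1, tabs on all three lids, and the wrench with its fixed jaw on the left. Next I fit the handle line and the tab targets.

Run:
```python
from h import *
np.set_printoptions(precision=4,suppress=True)
t=cv2.cvtColor(cv2.imread('pics/raw_t0.png'),cv2.COLOR_BGR2GRAY)
m=np.zeros_like(t); m[205:300,352:420]=1
v,u=np.nonzero((t>120)&(m>0)); 
P=np.array([ray('top',a,b,.016)[:2] for a,b in zip(u,v)])
# inside mat region only
k=(P[:,1]<-.285+.0)&(P[:,1]>-.385)&(P[:,0]>.385); P=P[k]
print(P.min(0),P.max(0))
h=P[(P[:,0]>.425)&(P[:,0]<.55)]
c=np.polyfit(h[:,0],h[:,1],1);print('handle line',np.degrees(np.arctan(c[0])),np.polyval(c,[.4,.45,.6,.66]),len(h))
for n,o,a in (('P',(.634,.167),26),('Q',(.6187,.0618),88.5),('R',(.5015,.206),-9.5)):
  for i in range(3):
    q=np.radians(a+120*i);print(n,np.array(o)+.033*np.array([np.cos(q),np.sin(q)]))
```

```text
[ 0.409  -0.3712] [ 0.6594 -0.2906]
handle line -7.365563600825179 [-0.3025 -0.309  -0.3284 -0.3361] 325
P [0.6637 0.1815]
P [0.6066 0.1855]
P [0.6317 0.1341]
Q [0.6196 0.0948]
Q [0.5897 0.0461]
Q [0.6468 0.0446]
R [0.534  0.2006]
R [0.4899 0.2369]
R [0.4805 0.1805]
```

apply_moves(
  steps=[20,20,0,55,20,20,0,55,20,20,0,55,20,20,0,55,20,20,0,55,20,20,0,55,20,20,0,55,20,20,0,55],
  jaw=255,
  newtons=60,
)

```text
clock: 0.77
position: [0.3298, -0.3558, 0.2311]
ee_rot: [-0.001, 0.827, 0.562, 0.002]
contact_force: [-0.2, 0.2, 0.2]
width: -0.0
gripper_force: 0.0
```

apply_moves(
  steps=[18,24,0,55,18,24,0,55,18,24,0,55,18,24,0,55,18,24,0,55,18,24,0,55,18,24,0,55,18,24,0,55],
)

```text
clock: 1.43
position: [0.5095, -0.1157, 0.2309]
ee_rot: [0.0, 0.475, 0.88, 0.002]
contact_force: [0.0, -0.1, 0.1]
width: 0.0002
gripper_force: 0.0
```

apply_moves(
  steps=[14,16.5,-12,50,14,16.5,-12,50,14,16.5,-12,50,14,16.5,-12,50,14,16.5,-12,50,14,16.5,-12,50,14,16.5,-12,50,14,16.5,-12,50],
)

```text
clock: 2.1
position: [0.646, 0.0458, 0.1085]
ee_rot: [-0.002, 0.061, 0.998, -0.0]
contact_force: [-0.2, 0.6, -0.0]
width: 0.0002
gripper_force: 0.0
```

apply_moves(
  steps=[0,0,-3,0,0,0,-5,0,0,0,-6,0,0,0,-6.5,0,0,0,-6.5,0],
)

```text
clock: 2.52
position: [0.6455, 0.0434, 0.046]
ee_rot: [-0.001, 0.065, 0.998, -0.0]
contact_force: [0.2, -0.3, -0.1]
width: -0.0004
gripper_force: 0.0
```

apply_moves(
  steps=[0,0,-0.3,0,0,0,-0.5,0,0,0,-0.5,0],
)

```text
clock: 2.77
position: [0.6477, 0.0436, 0.0427]
ee_rot: [0.002, 0.064, 0.998, -0.0]
contact_force: [0.7, -0.9, 2.4]
width: -0.0001
gripper_force: 1.3
```

apply_moves(
  steps=[0,0,-0.2,0,0,0,-0.3,0,0,0,-0.3,0],
)

```text
clock: 3.02
position: [0.648, 0.0436, 0.0419]
ee_rot: [0.002, 0.064, 0.998, -0.0]
contact_force: [-2.8, -1.3, 14.3]
width: 0.0
gripper_force: 7.3
```

apply_moves(
  steps=[0,0,-0.2,0,0,0,-0.4,0,0,0,-0.4,0,0,0,-0.4,0],
)

```text
clock: 3.35
position: [0.6494, 0.0431, 0.0415]
ee_rot: [0.004, 0.063, 0.998, -0.001]
contact_force: [-5.7, -2.5, 30.4]
width: 0.0001
gripper_force: 15.1
```

apply_moves(
  steps=[0,0,2.5,0,-2.7,5,2.5,0,-2.7,5,2.5,0,-2.7,5,1.2,0,-2.7,5,0.5,0,-2.7,5,0.2,0,-2.7,5,0.2,0,-2.7,5,0.2,0],
)

```text
clock: 4.02
position: [0.6194, 0.0964, 0.0417]
ee_rot: [0.001, 0.064, 0.998, 0.002]
contact_force: [-9.9, 4.9, 32.1]
width: 0.0001
gripper_force: 16.1
```

apply_moves(
  steps=[0,0,2.5,0,-3,-4.8,2.5,0,-3,-4.8,2.5,0,-3,-4.8,1.2,0,-3,-4.8,0.5,0,-3,-4.8,0,0,-3,-4.8,0,0,-3,-4.8,0,0],
)

```text
clock: 4.68
position: [0.589, 0.0442, 0.0416]
ee_rot: [0.0, 0.063, 0.998, -0.002]
contact_force: [-11.6, -5.7, 39.4]
width: 0.0003
gripper_force: 19.5
```

apply_moves(
  steps=[0,0,2.5,0,4.2,8.7,2.5,0,4.2,8.7,2.5,0,4.2,8.7,2.5,0,4.2,8.7,1,0,4.2,8.7,0.3,0,4.2,8.7,0.1,0,4.2,8.7,0.1,0],
)

```text
clock: 5.35
position: [0.634, 0.1349, 0.0417]
ee_rot: [0.003, 0.064, 0.998, 0.002]
contact_force: [-2.5, 4.1, 24.8]
width: -0.0
gripper_force: 12.3
```

apply_moves(
  steps=[0,0,2.5,0,-2.5,5.1,2.5,0,-2.5,5.1,2.5,0,-2.5,5.1,1.2,0,-2.5,5.1,0.5,0,-2.5,5.1,0,0,-2.5,5.1,0,0,-2.5,5.1,0,0],
)

```text
clock: 6.02
position: [0.6052, 0.1854, 0.0417]
ee_rot: [-0.001, 0.064, 0.998, 0.001]
contact_force: [-10.2, 3.2, 31.7]
width: 0.0001
gripper_force: 16.0
```

apply_moves(
  steps=[0,0,2.5,0,5.7,-0.4,2.5,0,5.7,-0.4,2.5,0,5.7,-0.4,1.2,0,5.7,-0.4,0.5,0,5.7,-0.4,0,0,5.7,-0.4,0,0,5.7,-0.4,0,0],
)

```text
clock: 6.68
position: [0.6658, 0.1791, 0.0417]
ee_rot: [0.003, 0.064, 0.998, -0.0]
contact_force: [-0.7, -2.1, 22.3]
width: -0.0003
gripper_force: 11.5
```

apply_moves(
  steps=[0,0,2.5,0,-13,1.9,2.5,0,-13,1.9,2.5,0,-13,1.9,2.5,0,-13,1.9,2.5,0,-13,1.9,0.8,0,-13,1.9,0,0,-13,1.9,0,0],
)

```text
clock: 7.35
position: [0.5359, 0.1986, 0.0415]
ee_rot: [0.003, 0.063, 0.998, -0.0]
contact_force: [-4.7, -3.1, 30.1]
width: 0.0001
gripper_force: 15.0
```

apply_moves(
  steps=[0,0,2.5,0,-4.4,3.6,2.5,0,-4.4,3.6,2.5,0,-4.4,3.6,1.2,0,-4.4,3.6,0.5,0,-4.4,3.6,0,0,-4.4,3.6,0,0,-4.4,3.6,0,0],
)

```text
clock: 8.02
position: [0.4873, 0.2357, 0.0415]
ee_rot: [-0.002, 0.064, 0.998, 0.001]
contact_force: [-14.2, 1.9, 42.7]
width: 0.0002
gripper_force: 21.3
```

apply_moves(
  steps=[0,0,2.5,0,-1,-5.6,2.5,0,-1,-5.6,2.5,0,-1,-5.6,1.2,0,-1,-5.6,0.5,0,-1,-5.6,0,0,-1,-5.6,0,0,-1,-5.6,0,0],
)

```text
clock: 8.68
position: [0.4793, 0.1772, 0.0414]
ee_rot: [-0.0, 0.063, 0.998, -0.002]
contact_force: [-10.2, -8.4, 44.4]
width: -0.0002
gripper_force: 22.0
```

apply_moves(
  steps=[0,0,4,0,0,0,8,0,0,-4,12,0,0,-8,15,0,0,-12,15,0,0,-16,15,0,0,-20,15,0,0,-24,15,0],
)

```text
clock: 9.35
position: [0.4791, -0.0498, 0.1866]
ee_rot: [-0.001, 0.063, 0.998, 0.0]
contact_force: [0.1, 0.5, -0.2]
width: 0.0004
gripper_force: 0.0
```

apply_moves(
  steps=[3,-22,0,0,3,-22,0,0,3,-22,0,0,3,-22,0,0,3,-22,0,0,3,-22,0,0,3,-22,0,0,3,-22,0,0],
)

```text
clock: 10.02
position: [0.5089, -0.268, 0.1854]
ee_rot: [-0.002, 0.064, 0.998, 0.002]
contact_force: [-0.2, 0.9, -0.9]
width: 0.0002
gripper_force: 0.0
```

Run:
```python
from h import *
print(get_state()['qpos'])
im1=get_image('top');im2=get_image('side')
cv2.imwrite('pics/raw_t1.png',im1[:,:,::-1]);cv2.imwrite('pics/raw_s1.png',im2[:,:,::-1])
b=cv2.resize(im1[195:315,350:425,::-1],None,fx=5,fy=5,interpolation=2)
c=cv2.resize(im2[175:285,195:290,::-1],None,fx=4.2,fy=5.4,interpolation=2)
o=np.zeros((600,800,3),np.uint8);o[:b.shape[0],:b.shape[1]]=b;o[:c.shape[0],380:380+c.shape[1]]=c[:, :420]
cv2.imwrite('pics/v6.png',o)
```

```text
[-6.06284433e-01  3.07252772e-01  1.57651874e+00  9.16842419e-04
  1.26220958e+00 -2.04850136e+00]
```

View pics/v6.png

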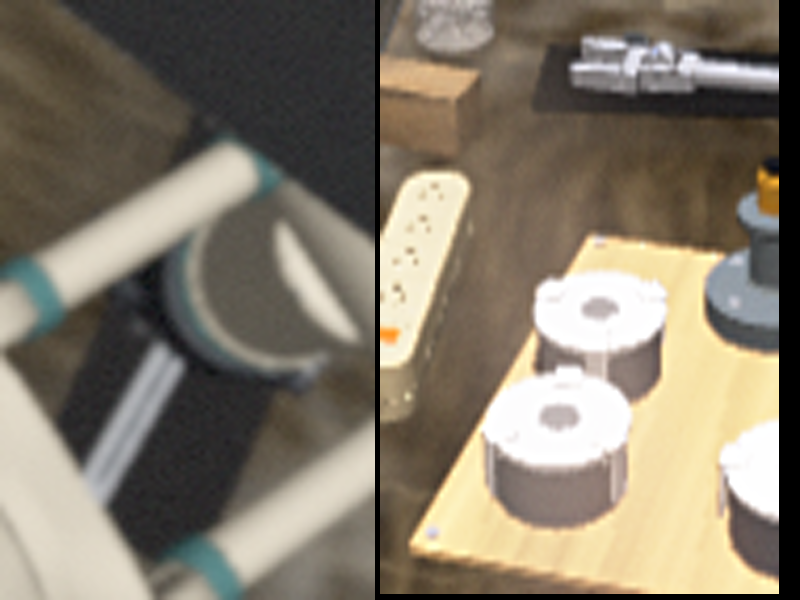

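Run:
```python
from h import *
im=cv2.imread('pics/raw_t0.png')
a=np.radians(-7.4); o=np.array([.403,-.3029])  # handle hole
ex=np.array([np.cos(a),np.sin(a)]);ey=np.array([-ex[1],ex[0]])
H=np.zeros((240,560,2),np.float32)
for r in range(240):
  for c in range(560):
    s=c*.5-15; y=(120-r)*.5
    P=o+ex*s/1e3+ey*y/1e3
    H[r,c]=P
Pc=np.array([[proj('top',[*H[r,c],.017]) for c in (0,559)] for r in (0,239)])
A=cv2.getPerspectiveTransform(np.float32([[0,0],[559,0],[0,239],[559,239]]),np.float32(Pc.reshape(4,2)))
w=cv2.warpPerspective(im,A,(560,240),flags=cv2.INTER_CUBIC|cv2.WARP_INVERSE_MAP)
g=cv2.cvtColor(w,cv2.COLOR_BGR2GRAY)
w=cv2.resize(w,(784,336))
for c in range(0,784,70): cv2.line(w,(c,0),(c,6),(0,0,255),1)  # 25mm
for r in range(0,336,28): cv2.line(w,(0,r),(6,r),(0,0,255),1)  # 10mm
cv2.imwrite('pics/v7.png',w)
for s in (190,215,222,228,234,240,246): print(s,[int(x) for x in g[40:200:4,int((s+15)*2)]])
print(get_state()['position'])
```

```text
190 [48, 48, 53, 50, 46, 48, 48, 46, 52, 67, 99, 137, 163, 175, 170, 163, 165, 174, 182, 183, 186, 188, 185, 185, 182, 179, 177, 179, 171, 149, 106, 69, 51, 47, 47, 45, 45, 46, 47, 46]
215 [48, 51, 47, 52, 72, 100, 144, 172, 190, 194, 198, 199, 199, 202, 200, 200, 197, 194, 196, 194, 194, 197, 196, 197, 198, 199, 200, 198, 186, 168, 141, 124, 124, 136, 154, 172, 183, 188, 184, 165]
222 [50, 48, 47, 51, 64, 90, 136, 164, 184, 193, 197, 199, 199, 197, 191, 189, 185, 186, 184, 184, 190, 188, 186, 187, 183, 185, 184, 180, 176, 162, 142, 122, 117, 124, 141, 160, 177, 181, 175, 158]
228 [47, 49, 50, 48, 58, 75, 110, 146, 177, 192, 197, 196, 189, 173, 141, 111, 92, 89, 88, 96, 98, 99, 102, 95, 91, 91, 97, 118, 135, 144, 140, 132, 125, 115, 103, 97, 93, 91, 90, 82]
234 [48, 45, 46, 51, 60, 77, 116, 154, 181, 195, 200, 196, 186, 165, 130, 91, 59, 51, 47, 49, 47, 47, 48, 49, 50, 56, 82, 110, 143, 165, 175, 177, 172, 163, 143, 109, 74, 50, 42, 45]
240 [48, 49, 50, 49, 58, 81, 123, 155, 182, 195, 197, 194, 184, 164, 130, 86, 55, 48, 48, 52, 50, 47, 49, 47, 51, 60, 85, 115, 154, 180, 192, 195, 194, 182, 155, 121, 79, 55, 48, 47]
246 [46, 45, 44, 48, 59, 83, 121, 154, 183, 194, 196, 193, 185, 161, 124, 86, 55, 49, 52, 56, 60, 60, 53, 51, 53, 66, 89, 116, 152, 173, 186, 190, 187, 177, 159, 130, 91, 69, 61, 64]
[ 0.50890809 -0.26639885  0.18625634]
```

View pics/v7.png

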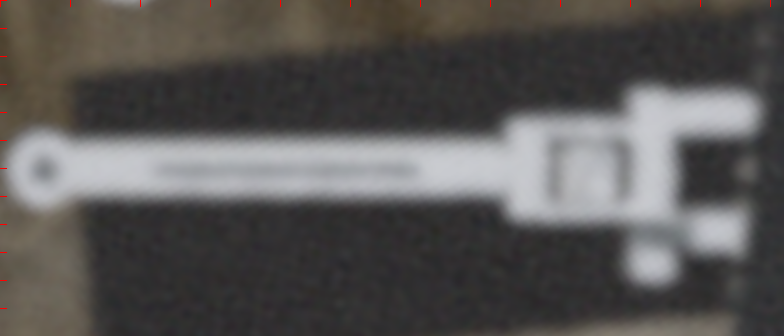

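apply_moves(
  steps=[9.5,-6.2,-3,0,9.5,-6.2,-6,0,9.5,-6.2,-10,0,9.5,-6.2,-13,0,9.5,-6.2,-15,0,9.5,-6.2,-15,0,9.5,-6.2,-15,0,9.5,-6.2,-15,0],
)

```text
clock: 10.78
position: [0.6053, -0.3293, 0.0393]
ee_rot: [0.001, 0.063, 0.998, -0.0]
contact_force: [0.0, 0.5, 0.4]
width: -0.0006
gripper_force: 0.0
```

apply_moves(
  steps=[0,0,-0.4,0,0,0,-0.8,0,0,0,-0.9,0,0,0,-0.9,0],
)

```text
clock: 11.12
position: [0.6046, -0.3302, 0.0295]
ee_rot: [0.001, 0.064, 0.998, -0.0]
contact_force: [-0.6, -0.3, 0.6]
width: 0.0001
gripper_force: 0.0
```

apply_moves(
  steps=[0,0,-0.3,0,0,0,-0.6,0,0,0,-0.8,0,0,0,-0.8,0],
)

```text
clock: 11.45
position: [0.6077, -0.3312, 0.0227]
ee_rot: [0.004, 0.064, 0.998, -0.001]
contact_force: [2.3, 1.7, 7.8]
width: 0.0001
gripper_force: 3.9
```

apply_moves(
  steps=[0,0,0.6,0,-0.6,0.1,0.6,0,-0.6,0.1,0.3,0,-0.6,0.1,0,0,-0.6,0.1,0,0],
)

```text
clock: 11.87
position: [0.5993, -0.3296, 0.0246]
ee_rot: [0.002, 0.064, 0.998, -0.001]
contact_force: [-2.8, 3.8, 21.2]
width: -0.0002
gripper_force: 10.9
```

apply_moves(
  steps=[0,0,0.15,0,-0.2,0,0.15,0,-0.4,0.1,0.15,0,-0.6,0.1,0.15,0,-0.8,0.1,0.15,0,-0.8,0.1,0.15,0],
)

```text
clock: 12.37
position: [0.5928, -0.3288, 0.0248]
ee_rot: [0.003, 0.064, 0.998, -0.001]
contact_force: [2.3, 3.5, 13.3]
width: -0.0001
gripper_force: 6.7
```

apply_moves(
  steps=[-0.2,0,0,0,-0.4,0,0,0,-0.6,0.1,0,0,-0.6,0.1,0,0],
)

```text
clock: 12.7
position: [0.5872, -0.328, 0.0247]
ee_rot: [0.004, 0.064, 0.998, -0.001]
contact_force: [3.0, 1.3, 12.9]
width: -0.0002
gripper_force: 6.3
```

apply_moves(
  steps=[-0.2,0,0,0,-0.4,0,0,0,-0.5,0.1,0,0,-0.5,0.1,0,0],
)

```text
clock: 13.03
position: [0.5797, -0.3269, 0.0228]
ee_rot: [0.001, 0.064, 0.998, -0.001]
contact_force: [-0.2, -1.0, 6.8]
width: 0.0
gripper_force: 2.6
```

apply_moves(
  steps=[0,0,0.8,0,2.1,-0.2,0.8,0,2.1,-0.2,0.8,0,2.1,-0.2,0.2,0,2.1,-0.2,0,0,2.1,-0.2,0,0],
)

```text
clock: 13.53
position: [0.6027, -0.329, 0.0245]
ee_rot: [0.003, 0.064, 0.998, -0.001]
contact_force: [3.2, 0.6, 12.1]
width: 0.0002
gripper_force: 6.2
```

apply_moves(
  steps=[-0.2,0,0,0,-0.4,0,0,0,-0.6,0,0,0,-0.8,0.1,0,0,-1,0.1,0,0,-1.2,0.2,0,0,-1.2,0.2,0,0],
)

```text
clock: 14.12
position: [0.5907, -0.3274, 0.0248]
ee_rot: [0.003, 0.064, 0.998, -0.002]
contact_force: [2.2, 0.4, 13.4]
width: 0.0001
gripper_force: 6.4
```

apply_moves(
  steps=[0,0,2,0,0,0,5,0,0,0,8,0,-4,6,12,0,-8,12,14,0,-12,18,14,0,-12,22,14,0,-12,24,14,0],
)

```text
clock: 14.78
position: [0.4893, -0.1512, 0.1533]
ee_rot: [-0.001, 0.064, 0.998, 0.0]
contact_force: [2.1, 0.3, -1.1]
width: -0.0
gripper_force: 0.0
```

apply_moves(
  steps=[-10,12,0,0,-10,12,0,0,-10,12,0,0,-10,12,0,0],
  jaw=0,
)

```text
clock: 15.12
position: [0.3876, -0.0302, 0.1525]
ee_rot: [-0.003, 0.064, 0.998, 0.001]
contact_force: [-0.0, 1.0, 0.9]
width: 0.048
gripper_force: 0.0
```

Run:
```python
from h import *
im=np.mean([get_image('top').astype(float) for _ in range(3)],0)[:,:,::-1].astype(np.uint8)
cv2.imwrite('pics/raw_t2.png',im)
a=np.radians(-7.4); o=np.array([.403,-.3029])
ex=np.array([np.cos(a),np.sin(a)]);ey=np.array([-ex[1],ex[0]])
for name in ('t0','t2'):
  im=cv2.imread(f'pics/raw_{name}.png')
  cs=[o+ex*s/1e3+ey*y/1e3 for s,y in ((-15,60),(264.5,60),(-15,-59.5),(264.5,-59.5))]
  A=cv2.getPerspectiveTransform(np.float32([[0,0],[559,0],[0,239],[559,239]]),np.float32([proj('top',[*c,.017]) for c in cs]))
  w=cv2.warpPerspective(im,A,(560,240),flags=cv2.INTER_CUBIC|cv2.WARP_INVERSE_MAP)
  g=cv2.cvtColor(w,cv2.COLOR_BGR2GRAY).astype(float)
  p=g[:,int((231+15)*2):int((247+15)*2)].mean(1)
  x=np.where(np.diff(np.sign(p-122)))[0]; print(name,[(120-(i+(122-p[i])/(p[i+1]-p[i])))*.5 for i in x])
  q=g[112:128].mean(0); x=np.where(np.diff(np.sign(q-122)))[0]; print([i*.5-15 for i in x])
cv2.imwrite('pics/v8.png',cv2.vconcat([cv2.resize(w,(784,336)),cv2.resize(im[130:280,185:335],None,fx=1.7,fy=1.7)[:255].copy() if 0 else np.zeros((1,784,3),np.uint8)]))
t=cv2.imread('pics/raw_t2.png');cv2.imwrite('pics/v9.png',np.hstack([cv2.resize(t[205:245,265:305],(400,400),interpolation=2),cv2.resize(t[205:305,350:425],(300,400),interpolation=2)]))
print(get_state()['position'])
```

```text
t0 [np.float64(27.80246913580247), np.float64(11.611782477341393), np.float64(-14.435018050541515), np.float64(-29.67894736842105)]
[np.float64(-14.0), np.float64(226.5)]
t2 [np.float64(27.75846153846154), np.float64(11.601796407185631), np.float64(-11.030000000000001), np.float64(-26.65870307167235)]
[np.float64(-14.0), np.float64(226.5)]
[ 0.38920565 -0.0310254   0.15307816]
```

View pics/v9.png

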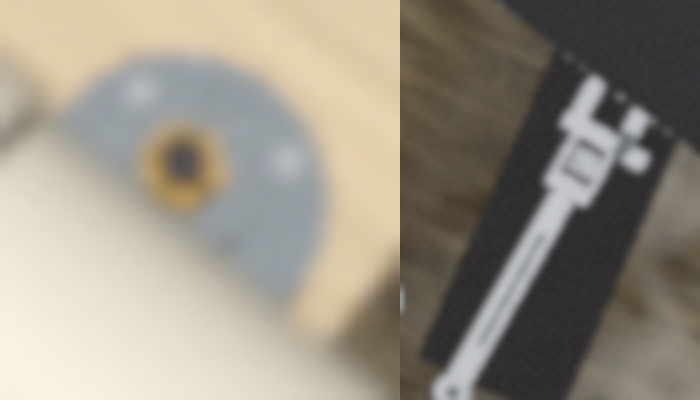

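apply_moves(
  steps=[21.2,-29.8,0,0,21.2,-29.8,0,0,21.2,-29.8,0,0,21.2,-29.8,0,0,21.2,-29.8,0,0,21.2,-29.8,0,0,21.2,-29.8,0,0,21.2,-29.8,0,0],
  jaw=255,
)

```text
clock: 15.93
position: [0.5864, -0.3076, 0.1525]
ee_rot: [-0.001, 0.064, 0.998, 0.0]
contact_force: [1.0, -0.3, -0.2]
width: 0.0002
gripper_force: 0.0
```

Run:
```python
from h import *
im=np.mean([get_image('side').astype(float) for _ in range(3)],0)[:,:,::-1].astype(np.uint8)
t=np.mean([get_image('top').astype(float) for _ in range(3)],0)[:,:,::-1].astype(np.uint8)
a=cv2.resize(im[198:228,275:305],(390,390),interpolation=2)
b=cv2.resize(t[208:232,271:295],(390,390),interpolation=2)
cv2.imwrite('pics/raw_t3.png',t);cv2.imwrite('pics/v10.png',np.hstack([a,b]))
print(get_state()['position'])
```

```text
[ 0.58481505 -0.30396891  0.15284622]
```

View pics/v10.png

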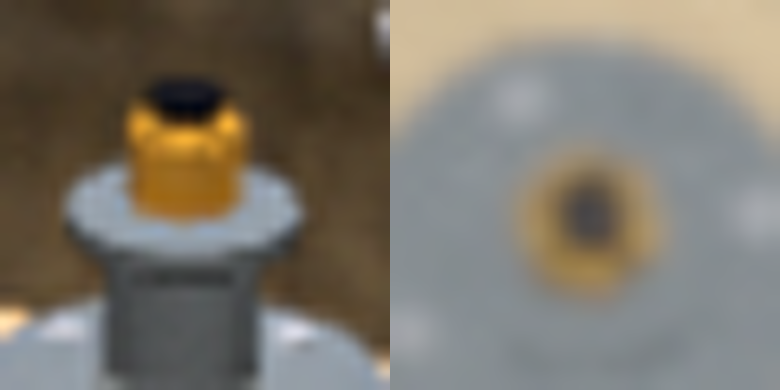

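Run:
```python
from h import *
im=np.mean([get_image('side').astype(float) for _ in range(4)],0)
np.set_printoptions(linewidth=200,precision=0,suppress=True)
print('R');print(im[203:217,283:297,0]);print('B');print(im[203:217,283:297,2])
```

```text
R
[[ 76.  75.  74.  69.  70.  69.  71.  72.  71.  74.  74.  70.  65.  60.]
 [ 73.  72.  70.  56.  36.  34.  34.  36.  47.  72.  75.  73.  69.  64.]
 [ 72.  70.  78.  46.  23.  24.  25.  22.  22.  64.  75.  73.  71.  68.]
 [ 68.  76. 137. 114.  41.  12.  11.  10.  56. 145. 104.  76.  71.  66.]
 [ 70.  93. 202. 204. 126.  91.  93.  86. 150. 245. 168.  90.  72.  70.]
 [ 72.  91. 178. 182. 198. 224. 234. 210. 184. 189. 152.  91.  72.  72.]
 [ 74.  88. 130. 170. 182. 199. 200. 174. 194. 156. 132.  84.  70.  71.]
 [ 94. 108. 130. 156. 155. 154. 154. 145. 150. 149. 135.  92.  76.  70.]
 [145. 140. 134. 152. 153. 154. 155. 148. 145. 147. 151. 136. 118.  92.]
 [152. 136. 134. 156. 156. 158. 155. 148. 148. 150. 152. 150. 151. 148.]
 [148. 149. 147. 157. 158. 159. 157. 150. 149. 151. 150. 151. 152. 153.]
 [150. 148. 152. 157. 159. 157. 155. 150. 151. 149. 149. 150. 150. 154.]
 [150. 152. 151. 151. 151. 152. 151. 148. 150. 149. 150. 150. 147. 140.]
 [132. 143. 144. 144. 147. 148. 149. 148. 148. 146. 144. 144. 119.  79.]]
B
[[ 44.  43.  42.  38.  42.  39.  38.  42.  39.  40.  41.  38.  36.  32.]

[... 249 characters left out ...]
.  23.  20.  33.  55.  52.  42.  39.  36.]
 [ 38.  36.  39.  38.  42.  48.  51.  46.  37.  41.  44.  44.  40.  39.]
 [ 42.  44.  29.  34.  41.  45.  44.  36.  44.  31.  32.  38.  38.  38.]
 [ 80.  82.  38.  32.  31.  31.  32.  31.  29.  29.  46.  62.  54.  36.]
 [167. 138.  54.  28.  31.  31.  30.  30.  28.  33.  96. 143. 122.  82.]
 [175. 126.  44.  24.  28.  32.  30.  27.  24.  28. 100. 166. 175. 170.]
 [173. 170.  75.  35.  27.  27.  27.  24.  23.  44. 110. 167. 173. 175.]
 [171. 170. 124.  92.  74.  57.  56.  67.  72. 109. 163. 173. 170. 174.]
 [172. 174. 172. 174. 175. 149. 144. 168. 172. 171. 172. 172. 168. 160.]
 [146. 162. 165. 168. 172. 170. 168. 170. 170. 166. 164. 164. 135.  88.]]
```

apply_moves(
  steps=[1.6,-2.5,-4,0,1.6,-2.5,-8,0,1.6,-2.5,-11,0,1.6,-2.5,-12,0,1.6,-2.5,-12,0],
)

```text
clock: 16.85
position: [0.5995, -0.3271, 0.0307]
ee_rot: [-0.003, 0.063, 0.998, 0.002]
contact_force: [-0.0, -0.4, -0.0]
width: 0.0001
gripper_force: 0.0
```

apply_moves(
  steps=[0,0,-0.4,0,0,0,-0.8,0,0,0,-1,0,0,0,-1.1,0,0,0,-1.1,0],
)

```text
clock: 17.27
position: [0.6031, -0.3298, 0.0248]
ee_rot: [0.002, 0.064, 0.998, -0.001]
contact_force: [0.2, 1.3, 3.5]
width: 0.0004
gripper_force: 1.8
```

apply_moves(
  steps=[0,0,-0.3,0,-0.2,0,-0.3,0,-0.4,0,-0.3,0,-0.6,0.1,-0.3,0,-0.8,0.1,-0.3,0,-1,0.1,-0.3,0,-1.2,0.2,-0.3,0,-1.2,0.2,-0.3,0],
)

```text
clock: 17.93
position: [0.5943, -0.3291, 0.0248]
ee_rot: [0.005, 0.064, 0.998, -0.002]
contact_force: [2.4, 0.9, 13.8]
width: 0.0001
gripper_force: 6.7
```

apply_moves(
  steps=[0,0,2,0,0,0,5,0,-4,0,6,0,-8,1,6,0,-11,1.5,6,0,-11,1.5,6,0,-11,1.5,6,0,-11,1.5,6,0],
  jaw=130,
)

```text
clock: 18.6
position: [0.4809, -0.3131, 0.0807]
ee_rot: [0.001, 0.064, 0.998, -0.001]
contact_force: [0.8, -0.3, 0.7]
width: 0.0418
gripper_force: 0.0
```

apply_moves(
  steps=[0,-0.2,-3,0,0,-0.2,-6,0,0,-0.2,-7.4,0,0,-0.2,-7.6,0,0,-0.2,-7.6,0],
)

```text
clock: 19.02
position: [0.4808, -0.3145, 0.0029]
ee_rot: [-0.0, 0.063, 0.998, 0.0]
contact_force: [0.5, 0.1, 0.2]
width: 0.0423
gripper_force: 0.0
```

apply_moves(
  steps=[0,0,0,0,0,0,0,0,0,0,0,0,0,0,0,0,0,0,0,0,0,0,0,0],
  jaw=255,
  newtons=100,
)

```text
clock: 19.52
position: [0.4814, -0.3151, 0.0055]
ee_rot: [0.002, 0.064, 0.998, -0.001]
contact_force: [1.1, 1.4, 6.3]
width: 0.0151
gripper_force: 98.7
```

Run:
```python
from h import *
np.set_printoptions(precision=4,suppress=True)
t=cv2.imread('pics/raw_t3.png').astype(float); R=t[208:234,271:297]
u,v=np.meshgrid(np.arange(271,297),np.arange(208,234))
sat=np.clip(R[:,:,2]-R[:,:,0]-25,0,None); sat*=((u-283)**2+(v-221)**2<60)
c=np.array([(sat*u).sum(),(sat*v).sum()])/sat.sum();
d=np.clip(95-R.mean(2),0,None)*((u-283)**2+(v-221)**2<25); e=np.array([(d*u).sum(),(d*v).sum()])/d.sum()
print(c,e)
print('orange z.079',ray('top',*c,.079),'stub z.0895',ray('top',*e,.0895))
s=cv2.imread('pics/raw_s1.png').astype(float)
g=np.clip(s[:,:,2]-s[:,:,0]-50,0,None); U,V=np.meshgrid(np.arange(560),np.arange(420)); g*=((U-289)**2+(V-209)**2<60)
c=[(g*U).sum()/g.sum(),(g*V).sum()/g.sum()];print('side',c,ray('side',*c,.074))
n=np.array([.511,-.004])
for th in (38.8,):
  q=np.radians(th);ex=np.array([np.cos(q),np.sin(q)])
  for k in (.2165,.1565): print(th,k,n-k*ex)
print(get_state()['position'])
```

```text
[282.5895 221.888 ] [282.8416 220.7983]
orange z.079 [ 0.5106 -0.0029  0.079 ] stub z.0895 [ 0.512  -0.0029  0.0895]
side [np.float64(288.8042317173377), np.float64(209.84778142974528)] [ 0.5104 -0.0017  0.074 ]
38.8 0.2165 [ 0.3423 -0.1397]
38.8 0.1565 [ 0.389  -0.1021]
[ 0.4814 -0.3151  0.0055]
```

apply_moves(
  steps=[0,0,2,0,0,0,5,0,0,0,9,0,0,0,9,0],
)

```text
clock: 19.85
position: [0.4834, -0.3173, 0.1007]
ee_rot: [0.005, 0.064, 0.998, -0.004]
contact_force: [1.2, -1.2, -1.1]
width: 0.015
gripper_force: 98.3
```

apply_moves(
  steps=[-14,17.8,0,46,-14,17.8,0,46,-14,17.8,0,46,-14,17.8,0,46,-14,17.8,0,46,-14,17.8,0,46,-14,17.8,0,46,-14,17.8,0,46],
)

```text
clock: 20.52
position: [0.3461, -0.1196, 0.0928]
ee_rot: [-0.011, -0.325, 0.946, -0.01]
contact_force: [1.0, -1.1, -3.3]
width: 0.0151
gripper_force: 98.5
```

Run:
```python
from h import *
im=get_image('side')[:,:,::-1].copy(); t=get_image('top')[:,:,::-1].copy()
st=get_state(); print(st['position'],st['qpos'],st['ee_rot'])
a=cv2.resize(im[170:250,240:360],None,fx=5,fy=5,interpolation=2);b=cv2.resize(t[190:310,220:300],(200,300),interpolation=2)
o=np.zeros((400,800,3),np.uint8);o[:,:600]=a;o[:300,600:]=b
cv2.imwrite('pics/v11.png',o)
```

```text
[ 0.34799591 -0.12202999  0.09314884] [-0.49677534  0.10705927  2.12207525 -0.03760351  0.91098289 -2.70364754] [-0.01030837 -0.32358402  0.94608241 -0.01073269]
```

View pics/v11.png

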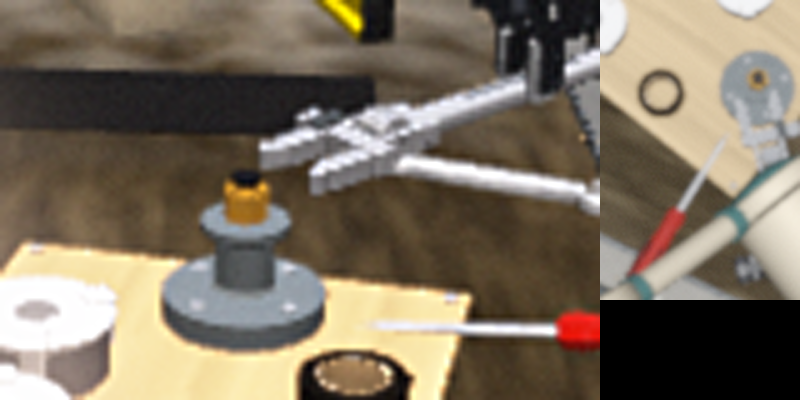

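apply_moves(
  steps=[-1,-1,2,-5,-2,0,3,-12,-2.5,3,3,-19,-3,6,3,-26,-3.5,9,3,-33,-3.9,12,3,-40,-3.9,15,3,-47,-3.9,18,3,-54],
)

```text
clock: 21.28
position: [0.3096, 0.0503, 0.1231]
ee_rot: [-0.014, 0.1, 0.995, -0.005]
contact_force: [0.8, -0.4, -2.3]
width: 0.0153
gripper_force: 98.6
```

apply_moves(
  steps=[0,1.8,0,-5,0,1.8,0,-5,0,1.8,0,-5,0,1.8,0,-5],
)

```text
clock: 21.62
position: [0.3097, 0.0671, 0.123]
ee_rot: [-0.014, 0.139, 0.99, -0.005]
contact_force: [-0.2, 0.0, -2.6]
width: 0.015
gripper_force: 98.6
```

```bash
cat >> h.py <<'E'
def yaw():
    q=get_state()['ee_rot']; return np.degrees(2*np.arctan2(q[2],q[1]))-180
E
python3 - <<'E'
from h import *
st=get_state(); print(st['position'],st['qpos'][[0,5]],st['ee_rot'],yaw())
E
```

```text
[0.30972357 0.06713128 0.12295372] [-1.27310749e-03 -1.29012172e+00] [-0.01396949  0.13891363  0.99019557 -0.00453791] -15.971709930568153
```

apply_moves(
  steps=[0,0.9,0,-5.2,0,0.9,-2.5,-5.2,0,0.9,-4.5,-5.2,0,0.9,-4.8,-5.2,0,0.9,-4.8,-5.2,0,0.9,-4.8,-5.2],
)

```text
clock: 22.12
position: [0.3099, 0.0762, 0.0754]
ee_rot: [-0.014, 0.184, 0.983, -0.004]
contact_force: [-0.4, 0.6, -2.7]
width: 0.0148
gripper_force: 98.6
```

Run:
```python
from h import *
im=get_image('side')[:,:,::-1].copy(); t=get_image('top')[:,:,::-1].copy()
st=get_state(); print(st['position'],st['ee_rot'],yaw(),st['contact_force'])
a=cv2.resize(im[180:240,270:350],None,fx=7,fy=7,interpolation=2);b=cv2.resize(t[200:240,240:290],(240,192),interpolation=2)
o=np.zeros((420,800,3),np.uint8);o[:,:560]=a;o[:192,560:]=b
cv2.imwrite('pics/v12.png',o)
```

```text
[0.31043306 0.07655024 0.07589974] [-0.0129991   0.18422942  0.98279147 -0.00338766] -21.234356670288122 [ 0.3253301   0.06075893 -3.72232565]
```

View pics/v12.png

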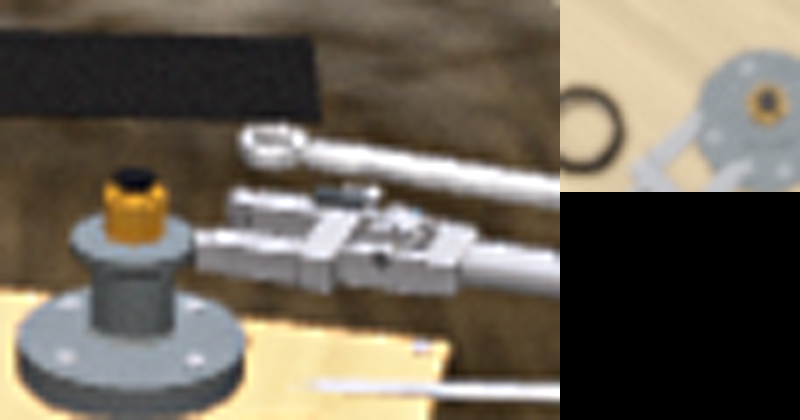

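Run:
```python
from h import *
q=np.radians(-21.2);ex=np.array([np.cos(q),np.sin(q)]);ey=np.array([-ex[1],ex[0]])
tc=np.array([.3104,.0766])
for yo in (.0165,.027):
  for z in (.055,.06,.065,.07,.075,.08):
    P=tc+ex*.185+ey*yo; p=proj('side',[*P,z]); print(yo,z,((p-[270,180])+.5)*7-.5)
for z in (.0635,.0725,.0805,.0895):
  print('nut',z,((proj('side',[.511,-.0025,z])-[270,180])+.5)*7-.5)
```

```text
0.0165 0.055 [192.22587391 288.16846022]
0.0165 0.06 [192.66709672 276.0832103 ]
0.0165 0.065 [193.10986042 263.95575491]
0.0165 0.07 [193.55417309 251.78587256]
0.0165 0.075 [194.00004287 239.57334023]
0.0165 0.08 [194.44747798 227.31793331]
0.027 0.055 [182.9823666  299.28541111]
0.027 0.06 [183.41075497 287.12649878]
0.027 0.065 [183.84065097 274.92479572]
0.027 0.07 [184.27206257 262.68007564]
0.027 0.075 [184.70499779 250.39211064]
0.027 0.08 [185.13946472 238.06067124]
nut 0.0635 [132.27105903 236.21580019]
nut 0.0725 [132.86706469 214.66387811]
nut 0.0805 [133.39994356 195.39465832]
nut 0.0895 [134.0029466  173.58970664]
```

apply_moves(
  steps=[0.5,-0.2,-0.2,0,0.9,-0.36,-0.2,0,1.4,-0.54,-0.2,0,1.86,-0.72,-0.2,0,2.33,-0.9,-0.2,0,2.8,-1.08,-0.2,0,2.8,-1.08,-0.2,0],
)

```text
clock: 22.8
position: [0.339, 0.0658, 0.0732]
ee_rot: [-0.013, 0.184, 0.983, -0.004]
contact_force: [0.1, 0.0, -2.6]
width: 0.0148
gripper_force: 98.6
```

apply_moves(
  steps=[0.28,-0.11,0,0,0.56,-0.22,0,0,0.84,-0.33,0,0,1.12,-0.43,0,0,1.4,-0.54,0,0,1.4,-0.54,0,0],
)

```text
clock: 23.3
position: [0.3469, 0.0612, 0.072]
ee_rot: [-0.019, 0.184, 0.983, -0.004]
contact_force: [-0.3, -0.4, -1.0]
width: 0.015
gripper_force: 98.8
```

apply_moves(
  steps=[0,0,0,0,0,0,0,0],
)

```text
clock: 23.47
position: [0.3507, 0.0605, 0.0729]
ee_rot: [-0.015, 0.184, 0.983, -0.004]
contact_force: [-1.7, -0.8, -3.0]
width: 0.0151
gripper_force: 98.7
```

Run:
```python
from h import *
st=get_state(); print(st)
im=get_image('side')[:,:,::-1].copy(); t=get_image('top')[:,:,::-1].copy()
a=cv2.resize(im[180:240,270:350],None,fx=7,fy=7,interpolation=2);b=cv2.resize(t[200:240,250:300],(240,192),interpolation=2)
o=np.zeros((420,800,3),np.uint8);o[:,:560]=a;o[:192,560:]=b
cv2.imwrite('pics/v13.png',o)
```

```text
{'clock': 23.4667, 'qpos': array([-0.02231025,  0.13401302,  2.15880663, -0.00384528,  0.87879296,
       -1.22045845]), 'qd': array([-4.00477176e-04, -8.53804599e-05, -5.04504856e-03, -1.10425888e-04,
       -6.71576513e-04, -2.61426961e-03]), 'effort': array([  0.80508694, -26.31412089, -18.78140867,   0.1323782 ,
        -0.61336493,  -0.3590814 ]), 'position': array([0.35073788, 0.06051147, 0.07288444]), 'ee_rot': array([-0.01456927,  0.18399937,  0.98281067, -0.0038929 ]), 'contact_force': array([-1.70261947, -0.83127841, -2.97529361]), 'moment': array([-0.1958003 ,  0.41515554, -0.34070844]), 'gripper_force': 98.65208029747009, 'width': 0.015062483361055298}
```

View pics/v13.png

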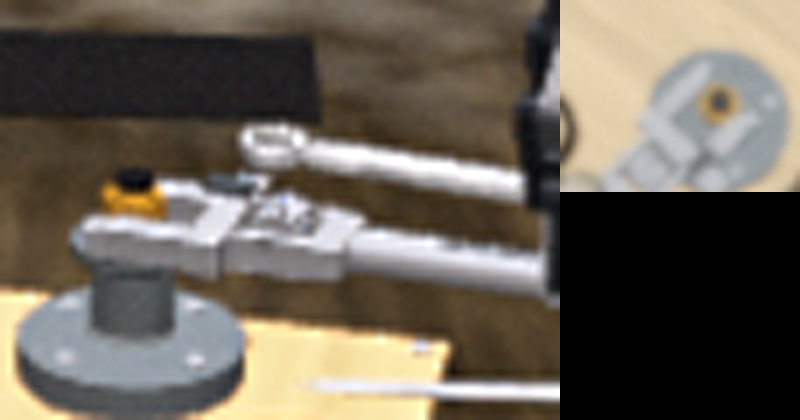

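apply_moves(
  steps=[0.28,-0.11,0,0,0.56,-0.22,0,0,0.84,-0.33,0,0,1.12,-0.43,0,0,1.4,-0.54,0,0,1.7,-0.65,0,0,1.7,-0.65,0,0,1.7,-0.65,0,0],
)

```text
clock: 24.23
position: [0.3658, 0.0546, 0.0724]
ee_rot: [-0.017, 0.184, 0.983, -0.004]
contact_force: [-6.1, -0.7, -0.7]
width: 0.0148
gripper_force: 98.8
```

Run:
```python
from h import *
st=get_state(); print(st['position'],st['moment'],st['contact_force'],yaw())
```

```text
[0.36580975 0.0545855  0.07244284] [ 0.02131259  0.96965022 -0.32144904] [-6.14589612 -0.72456072 -0.74698301] -21.20848897500369
```

apply_moves(
  steps=[-0.1,0.3,0,0,-0.1,0.5,0,0,-0.1,0.5,0,0,-0.1,0.5,0,0],
)

```text
clock: 24.57
position: [0.3671, 0.0581, 0.0729]
ee_rot: [-0.014, 0.184, 0.983, -0.005]
contact_force: [-3.1, -6.8, -2.9]
width: 0.0148
gripper_force: 99.4
```

Run:
```python
from h import *
st=get_state(); print(st['position'],st['moment'],st['contact_force'],yaw())
```

```text
[0.36711697 0.05812505 0.07294534] [-1.16712567  0.61981969 -1.11179252] [-3.06488992 -6.78299956 -2.92345693] -21.249567059670568
```

apply_moves(
  steps=[0,-0.3,0,0,0,-0.6,0,0,0,-0.9,0,0,0,-1,0,0,0,-1,0,0,0,-1,0,0],
)

```text
clock: 25.07
position: [0.3645, 0.051, 0.0725]
ee_rot: [-0.017, 0.183, 0.983, -0.002]
contact_force: [-5.9, 6.5, -1.9]
width: 0.0152
gripper_force: 99.1
```

Run:
```python
from h import *
st=get_state(); print(st['position'],st['moment'],st['contact_force'],yaw())
```

```text
[0.36447455 0.05100501 0.07245856] [1.04746302 1.04872421 0.50270646] [-5.92877491  6.47482935 -1.86929321] -21.11997494238301
```

apply_moves(
  steps=[0,0.2,0,0,0,0.2,0,0,0,0.2,0,0],
)

```text
clock: 25.32
position: [0.3651, 0.0525, 0.0726]
ee_rot: [-0.017, 0.183, 0.983, -0.003]
contact_force: [-5.7, 3.0, -1.8]
width: 0.0148
gripper_force: 98.9
```

apply_moves(
  steps=[0,0.2,0,0,0,0.2,0,0,0,0.2,0,0],
)

```text
clock: 25.57
position: [0.3655, 0.0539, 0.0727]
ee_rot: [-0.016, 0.184, 0.983, -0.003]
contact_force: [-5.4, 1.2, -1.6]
width: 0.0149
gripper_force: 98.9
```

apply_moves(
  steps=[0,0.2,0,0,0,0.2,0,0,0,0.2,0,0],
)

```text
clock: 25.82
position: [0.3661, 0.0553, 0.0728]
ee_rot: [-0.015, 0.184, 0.983, -0.004]
contact_force: [-4.6, -1.9, -2.9]
width: 0.0147
gripper_force: 98.9
```

apply_moves(
  steps=[0,0.2,0,0,0,0.2,0,0,0,0.2,0,0],
)

```text
clock: 26.07
position: [0.3666, 0.0567, 0.0729]
ee_rot: [-0.015, 0.184, 0.983, -0.004]
contact_force: [-4.4, -4.0, -2.4]
width: 0.0146
gripper_force: 99.1
```

Run:
```python
import numpy as np
n=np.array([.511,-.002]);r=.1575
p=lambda t:n-r*np.array([np.cos(np.radians(t)),np.sin(np.radians(t))])
c=np.array([.368,.057]);t0=-21.2
for k in range(4):
  print([x for i in range(1,9) for x in (*np.round((p(t0-40*k-5*i)-c)*100,1),0,-5*i)]); c=p(t0-40*k-40)
```

```text
[np.float64(0.2), np.float64(1.1), 0, -5, np.float64(0.8), np.float64(2.3), 0, -10, np.float64(1.6), np.float64(3.4), 0, -15, np.float64(2.4), np.float64(4.5), 0, -20, np.float64(3.4), np.float64(5.5), 0, -25, np.float64(4.4), np.float64(6.4), 0, -30, np.float64(5.5), np.float64(7.2), 0, -35, np.float64(6.7), np.float64(7.9), 0, -40]
[np.float64(1.2), np.float64(0.6), 0, -5, np.float64(2.5), np.float64(1.1), 0, -10, np.float64(3.8), np.float64(1.5), 0, -15, np.float64(5.2), np.float64(1.8), 0, -20, np.float64(6.5), np.float64(1.9), 0, -25, np.float64(7.9), np.float64(1.9), 0, -30, np.float64(9.3), np.float64(1.9), 0, -35, np.float64(10.6), np.float64(1.6), 0, -40]
[np.float64(1.3), np.float64(-0.3), 0, -5, np.float64(2.6), np.float64(-0.8), 0, -10, np.float64(3.9), np.float64(-1.3), 0, -15, np.float64(5.1), np.float64(-2.0), 0, -20, np.float64(6.2), np.float64(-2.7), 0, -25, np.float64(7.3), np.float64(-3.6), 0, -30, np.float64(8.3), np.float64(-4.5), 0, -35, np.float64(9.2), np.float64(-5.6), 0, -40]
[np.float64(0.8), np.float64(-1.1), 0, -5, np.float64(1.5), np.float64(-2.3), 0, -10, np.float64(2.1), np.float64(-3.5), 0, -15, np.float64(2.6), np.float64(-4.8), 0, -20, np.float64(3.0), np.float64(-6.1), 0, -25, np.float64(3.3), np.float64(-7.5), 0, -30, np.float64(3.4), np.float64(-8.8), 0, -35, np.float64(3.5), np.float64(-10.2), 0, -40]
```

apply_moves(
  steps=[0.2,1.1,0,-5,0.8,2.3,0,-10,1.6,3.4,0,-15,2.4,4.5,0,-20,3.4,5.5,0,-25,4.4,6.4,0,-30,5.5,7.2,0,-35,6.7,7.9,0,-40],
)

```text
clock: 26.73
position: [0.4359, 0.1363, 0.0732]
ee_rot: [-0.013, 0.511, 0.86, 0.002]
contact_force: [-1.6, -3.4, -2.4]
width: 0.0149
gripper_force: 99.0
```

```bash
cat > st.py <<'E'
from h import *
np.set_printoptions(precision=4,suppress=True)
st=get_state(); y=yaw(); q=np.radians(y);ex=np.array([np.cos(q),np.sin(q)]);d=np.array([.511,-.002])-st['position'][:2]
print(st['position'],'F',st['contact_force'],'M',st['moment'],'yaw',y,'q6',st['qpos'][5],'along/lat',d@ex,d@[-ex[1],ex[0]])
E
python3 st.py
```

```text
[0.4359 0.1363 0.0732] F [-1.6439 -3.351  -2.4407] M [-0.5471  0.4075 -0.5299] yaw -61.415309782869 q6 -0.3786805145636938 along/lat 0.15742468713067911 -0.00022710349727269962
```

Tracking well; continue.

apply_moves(
  steps=[1.2,0.6,0,-5,2.5,1.1,0,-10,3.8,1.5,0,-15,5.2,1.8,0,-20,6.5,1.9,0,-25,7.9,1.9,0,-30,9.3,1.9,0,-35,10.6,1.6,0,-40],
)

```text
clock: 27.4
position: [0.5416, 0.1528, 0.0729]
ee_rot: [-0.013, 0.774, 0.633, 0.007]
contact_force: [-2.3, -1.5, -2.3]
width: 0.0153
gripper_force: 98.9
```

```bash
python3 st.py
```

```text
[0.5416 0.1528 0.0729] F [-2.2862 -1.5442 -2.257 ] M [-0.1154  0.4747 -0.3957] yaw -101.43616888585268 q6 0.31203479906607284 along/lat 0.15781337260980632 0.0007164879750929866
```

apply_moves(
  steps=[1.3,-0.3,0,-5,2.6,-0.8,0,-10,3.9,-1.3,0,-15,5.1,-2,0,-20,6.2,-2.7,0,-25,6.2,-2.7,0,-25],
)

```text
clock: 27.9
position: [0.6053, 0.1249, 0.0729]
ee_rot: [-0.011, 0.893, 0.451, 0.011]
contact_force: [-1.9, 2.1, -3.2]
width: 0.0148
gripper_force: 98.9
```

```bash
python3 st.py
```

```text
[0.6053 0.1249 0.0729] F [-1.864   2.0509 -3.2001] M [ 0.5377  0.2174 -0.4846] yaw -126.4061650026982 q6 0.69170730848439 along/lat 0.15812129928420424 -0.0006251468225170372
```

apply_moves(
  steps=[0.6,-0.5,0,-2.5,1.1,-0.9,0,-5,1.6,-1.3,0,-7.5,2.1,-1.8,0,-10,2.1,-1.8,0,-10],
)

```text
clock: 28.32
position: [0.625, 0.1074, 0.0733]
ee_rot: [-0.01, 0.928, 0.373, 0.012]
contact_force: [-0.9, 1.8, -2.1]
width: 0.0151
gripper_force: 98.8
```

```bash
python3 st.py
```

```text
[0.625  0.1074 0.0733] F [-0.9106  1.799  -2.0892] M [ 0.2984 -0.0545 -0.1517] yaw -136.1378661117986 q6 0.8341984983403323 along/lat 0.1580334106206784 -0.00013664282064351421
```

apply_moves(
  steps=[0.5,-0.5,0,-2.5,0.9,-1.1,0,-5,0.9,-1.1,0,-5,0.9,-1.1,0,-5],
)

```text
clock: 28.65
position: [0.6326, 0.097, 0.0732]
ee_rot: [-0.01, 0.943, 0.334, 0.011]
contact_force: [-0.9, 1.4, -2.5]
width: 0.0151
gripper_force: 98.8
```

```bash
python3 st.py
```

```text
[0.6326 0.097  0.0732] F [-0.9066  1.4103 -2.4551] M [ 0.2402 -0.0638 -0.1018] yaw -141.0317736638934 q6 0.9035992039527787 along/lat 0.15682235866674385 0.00048557166164322216
```

apply_moves(
  steps=[0.4,-0.6,0,-2.5,0.8,-1.1,0,-5,0.8,-1.1,0,-5],
)

```text
clock: 28.9
position: [0.6402, 0.0853, 0.073]
ee_rot: [-0.01, 0.957, 0.291, 0.011]
contact_force: [-0.5, 1.8, -3.1]
width: 0.0149
gripper_force: 98.8
```

```bash
python3 st.py
```

```text
[0.6402 0.0853 0.073 ] F [-0.5447  1.7649 -3.1012] M [ 0.2798  0.0242 -0.1695] yaw -146.127940305611 q6 0.9762564368727957 along/lat 0.15593026110519187 0.000450427667855116
```

apply_moves(
  steps=[0.4,-0.6,0,-2.5,0.7,-1.2,0,-5,0.7,-1.2,0,-5],
)

```text
clock: 29.15
position: [0.6469, 0.0734, 0.0729]
ee_rot: [-0.01, 0.968, 0.249, 0.011]
contact_force: [-1.1, 0.9, -2.9]
width: 0.0146
gripper_force: 98.9
```

```bash
python3 st.py
```

```text
[0.6469 0.0734 0.0729] F [-1.067   0.8891 -2.8567] M [ 0.3651  0.0334 -0.2616] yaw -151.13713860824618 q6 1.046217210813997 along/lat 0.15541229813927815 0.0004080811566555942
```

apply_moves(
  steps=[0.3,-0.6,0,-2.5,0.6,-1.2,0,-5,0.6,-1.2,0,-5],
)

```text
clock: 29.4
position: [0.6528, 0.0614, 0.0729]
ee_rot: [-0.009, 0.978, 0.207, 0.011]
contact_force: [-0.4, 0.5, -2.2]
width: 0.0148
gripper_force: 98.9
```

```bash
python3 st.py
```

```text
[0.6528 0.0614 0.0729] F [-0.4167  0.5256 -2.1859] M [ 0.3187  0.0909 -0.2665] yaw -156.12103534580297 q6 1.1164081738165448 along/lat 0.15531810923598854 0.0005638265865319146
```

apply_moves(
  steps=[0.2,-0.6,0,-2.5,0.5,-1.3,0,-5,0.5,-1.3,0,-5],
)

```text
clock: 29.65
position: [0.6578, 0.0485, 0.0729]
ee_rot: [-0.009, 0.986, 0.164, 0.012]
contact_force: [-0.4, 2.3, -2.7]
width: 0.0149
gripper_force: 98.9
```

```bash
python3 st.py
python3 - <<'E'
from h import *
im=get_image('side')[:,:,::-1].copy(); t=get_image('top')[:,:,::-1].copy()
a=cv2.resize(im[180:240,250:330],None,fx=7,fy=7,interpolation=2);b=cv2.resize(t[200:240,260:310],(240,192),interpolation=2)
o=np.zeros((420,800,3),np.uint8);o[:,:560]=a;o[:192,560:]=b
cv2.imwrite('pics/v14.png',o)
E
```

```text
[0.6578 0.0485 0.0729] F [-0.4478  2.2792 -2.6559] M [ 0.3758  0.0682 -0.3527] yaw -161.13055152188315 q6 1.1856058745236557 along/lat 0.15523210361492323 0.0003057900024448252
```

View pics/v14.png

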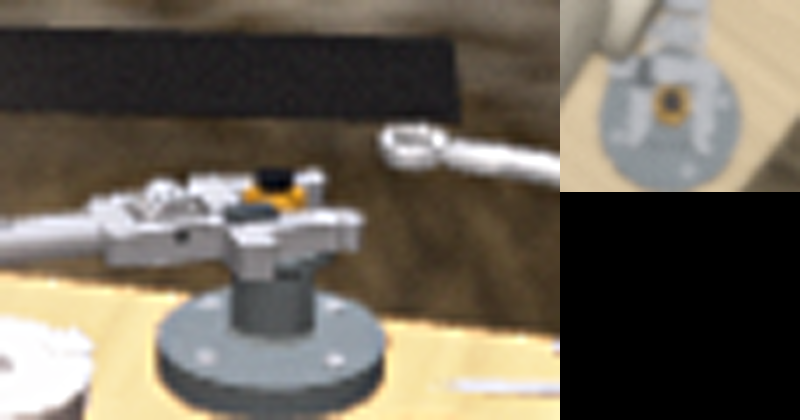

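```bash
cat > prof.py <<'E'
from h import *
import sys
np.set_printoptions(precision=0,suppress=True,linewidth=220)
im=np.mean([get_image('top').astype(float) for _ in range(4)],0)
st=get_state();q=np.radians(yaw());ex=np.array([np.cos(q),np.sin(q)]);ey=np.array([-ex[1],ex[0]])
o=st['position'][:2]+ex*.055
for s in (94,97,100,103,106,109,112,116,122):
  row=[]
  for y in range(-34,35,2):
    P=o+ex*s/1e3+ey*y/1e3; u,v=proj('top',[*P,.079])
    row.append(cv2.remap(im.astype(np.float32),np.float32([[u]]),np.float32([[v]]),cv2.INTER_CUBIC)[0,0])
  row=np.array(row); print(s,'R',row[:,0]);print('   B',row[:,2])
E
python3 prof.py
```

```text
94 R [144. 141. 140. 141. 146. 153. 164. 171. 170. 168. 168. 167. 167. 165. 154. 138. 114.  95.  94. 106. 130. 153. 167. 174. 177. 180. 182. 184. 183. 179. 175. 173. 174. 172. 165.]
   B [152. 152. 151. 152. 156. 163. 172. 178. 177. 175. 172. 165. 152. 129. 102.  86.  75.  71.  73.  75.  81.  96. 115. 141. 165. 180. 188. 191. 190. 186. 182. 180. 181. 180. 174.]
97 R [142. 141. 141. 141. 144. 153. 168. 179. 182. 182. 180. 178. 175. 167. 151. 129.  98.  78.  78.  89. 116. 145. 167. 180. 185. 188. 187. 185. 183. 179. 173. 169. 168. 165. 160.]
   B [152. 151. 153. 153. 155. 163. 175. 186. 189. 189. 183. 172. 151. 118.  91.  79.  73.  72.  74.  75.  80.  89. 108. 137. 166. 183. 191. 192. 190. 187. 181. 177. 176. 174. 168.]
100 R [142. 141. 140. 140. 141. 149. 164. 178. 182. 186. 186. 183. 179. 172. 159. 137. 107.  85.  79.  88. 115. 144. 167. 182. 185. 187. 188. 186. 183. 178. 169. 158. 153. 150. 148.]
   B [152. 153. 153. 152. 152. 158. 172. 185. 190. 192. 188. 178. 154. 120.  93.  78.  72.  72.  71.  73.  77.  86. 103. 133. 162. 181. 191. 193. 190. 186. 177. 166. 162. 160. 158.]
103 R [
[... 1482 characters left out ...]
3. 156. 163. 174. 183. 185. 182. 170. 156. 146. 141. 140. 140. 139. 139. 140. 140. 140. 140. 140. 148. 164. 177. 182. 179. 170. 159. 148. 142. 141. 141.]
   B [152. 155. 159. 162. 163. 165. 170. 180. 189. 191. 189. 178. 165. 155. 151. 150. 149. 148. 147. 148. 149. 149. 150. 150. 157. 171. 183. 189. 186. 178. 166. 157. 152. 152. 152.]
122 R [151. 156. 164. 168. 167. 165. 169. 175. 177. 174. 162. 147. 138. 133. 133. 134. 135. 136. 136. 135. 133. 132. 130. 131. 138. 148. 164. 176. 180. 176. 167. 154. 146. 141. 140.]
   B [157. 165. 172. 176. 175. 173. 177. 182. 184. 181. 170. 156. 148. 143. 143. 145. 147. 147. 147. 146. 145. 143. 141. 141. 147. 157. 171. 183. 186. 184. 175. 164. 156. 153. 152.]
```

apply_moves(
  steps=[0.4,-0.6,0,-2.5,0.6,-1.2,0,-5,0.6,-1.2,0,-5],
)

```text
clock: 30.2
position: [0.6645, 0.0359, 0.073]
ee_rot: [-0.008, 0.993, 0.12, 0.013]
contact_force: [-0.8, 1.6, -3.3]
width: 0.0149
gripper_force: 98.9
```

```bash
python3 st.py
```

```text
[0.6645 0.0359 0.073 ] F [-0.8247  1.6223 -3.28  ] M [ 0.4312  0.0363 -0.3049] yaw -166.2302138271391 q6 1.2585790415852172 along/lat 0.15806641995927076 0.0003009801712510195
```

apply_moves(
  steps=[0.1,-0.7,0,-2.5,0.2,-1.3,0,-5,0.2,-1.3,0,-5],
)

```text
clock: 30.45
position: [0.6664, 0.0228, 0.0731]
ee_rot: [-0.007, 0.997, 0.077, 0.013]
contact_force: [-1.0, 1.3, -2.8]
width: 0.0148
gripper_force: 98.8
```

```bash
python3 st.py
```

```text
[0.6664 0.0228 0.0731] F [-0.9587  1.3151 -2.7908] M [ 0.2895 -0.0177 -0.2141] yaw -171.174737732309 q6 1.327243423250309 along/lat 0.15732767407971948 0.0006742947182513565
```

apply_moves(
  steps=[0.1,-0.7,0,-2.5,0.2,-1.4,0,-5,0.2,-2.1,0,-7.5,0.2,-2.7,0,-10,0.2,-2.7,0,-10],
)

```text
clock: 30.87
position: [0.6685, -0.0044, 0.0732]
ee_rot: [-0.006, 1.0, -0.01, 0.014]
contact_force: [-0.4, 1.2, -3.5]
width: 0.0152
gripper_force: 98.8
```

```bash
python3 st.py
python3 - <<'E'
from h import *
np.set_printoptions(precision=0,suppress=True,linewidth=200)
im=np.mean([get_image('side').astype(float) for _ in range(4)],0)
print(im[203:213,280:300,0]);print(im[203:213,280:300,2])
E
```

```text
[ 0.6685 -0.0044  0.0732] F [-0.3938  1.1525 -3.5113] M [ 0.0511 -0.1313 -0.1185] yaw -181.1370334674654 q6 1.4644840233298635 along/lat 0.15749902274597097 0.0007473362830795448
[[ 97. 100. 102.  77.  72.  68.  67.  68.  70.  71.  70.  70.  74.  72.  67.  63.  58.  55.  60.  68.]
 [202. 202. 204. 123. 114. 114.  67.  36.  30.  33.  35.  45.  85. 104.  78.  72.  79.  69.  58.  63.]
 [232. 231. 233. 170. 220. 234. 117.  31.  22.  24.  21.  33. 138. 196. 149. 146. 170. 148.  90.  63.]
 [230. 230. 229. 165. 220. 241. 143.  42.  11.  10.   8.  61. 194. 222. 218. 234. 238. 238. 156.  78.]
 [222. 222. 220. 142. 163. 207. 198. 124.  93.  89.  94. 146. 239. 188. 137. 134. 136. 144. 104.  71.]
 [125. 129. 130.  96. 101. 170. 178. 195. 222. 227. 226. 182. 183. 166. 122. 122. 128. 130.  95.  74.]
 [ 75.  82.  86.  84.  86. 124. 179. 188. 184. 198. 199. 196. 152. 142. 113. 122. 128. 128.  90.  78.]
 [ 78.  74.  77.  61.  76. 112. 192. 200. 195. 185. 179. 176. 174. 170. 142. 139. 138. 125.  91.  78.]
 [190. 183. 183. 130. 167. 173. 215. 220. 220. 218. 220. 222. 225. 228. 229. 202. 178. 154. 137. 
[... 440 characters left out ...]
 230. 214.  88.  17.  12.  17.  10.  30. 136. 230. 234. 250. 254. 252. 152.  54.]
 [233. 233. 235. 145. 122.  78.  40.  26.  19.  19.  22.  28.  60. 115. 129. 136. 137. 144.  94.  42.]
 [138. 141. 142. 107.  86.  70.  38.  32.  42.  44.  43.  29.  32.  75. 111. 124. 126. 128.  78.  41.]
 [ 86.  93.  98.  99. 104. 117.  74.  61.  60.  49.  46.  48.  34.  60. 102. 122. 128. 128.  73.  43.]
 [ 83.  80.  82.  64.  86. 118. 156. 165. 162. 134. 127. 125. 124. 136. 139. 143. 134. 121.  64.  40.]
 [200. 192. 194. 131. 175. 186. 228. 236. 238. 237. 238. 240. 242. 243. 242. 212. 176. 145. 120.  57.]
 [237. 238. 242. 138. 137. 159. 177. 184. 188. 194. 197. 207. 227. 236. 250. 232. 241. 254. 249. 114.]]
```

apply_moves(
  steps=[2,0,0,0,4,0,0,0,6,0,0,0,6,0,3.5,0,6,0,6,0,5,-2,6,7,4,-4,6,14,3,-6,6,21],
)

```text
clock: 31.73
position: [0.6984, -0.0638, 0.1338]
ee_rot: [-0.008, 0.984, 0.177, 0.013]
contact_force: [-0.9, -0.0, -3.4]
width: 0.0146
gripper_force: 98.7
```

apply_moves(
  steps=[-1,-2,0,7,-2,-4,0,14,-3,-6,0,21,-4,-8,0,28,-5,-10,0,35,-6,-12,0,42,-7,-13,0,49,-8,-14,0,56],
)

```text
clock: 32.4
position: [0.6177, -0.2048, 0.133]
ee_rot: [-0.013, 0.787, 0.617, 0.007]
contact_force: [-0.1, 0.4, -3.2]
width: 0.0151
gripper_force: 98.8
```

apply_moves(
  steps=[-1,-1.5,0,7,-2,-3,0,14,-3,-4.5,0,21,-4,-6,0,28,-5,-7.5,0,35,-6,-9,0,42,-7,-10,0,49,-8,-10.5,0,56],
)

```text
clock: 33.07
position: [0.5378, -0.3102, 0.133]
ee_rot: [-0.014, 0.405, 0.914, -0.001]
contact_force: [0.1, -0.3, -2.8]
width: 0.015
gripper_force: 98.8
```

```bash
python3 st.py
```

```text
[ 0.5378 -0.3102  0.133 ] F [ 0.0512 -0.3284 -2.8143] M [ 0.0748  0.0568 -0.0124] yaw -47.779112854714896 q6 -1.3646876440801818 along/lat -0.24626427330900666 0.1872752228178369
```

apply_moves(
  steps=[-1,0,0,7,-2,0,-1,14,-3,-0.2,-3,21,-4,-0.4,-5,28,-5.6,-0.5,-7,35,-5.6,-0.5,-9,40.4,-5.6,-0.5,-10.5,40.4,-5.6,-0.5,-10.5,40.4],
)

```text
clock: 33.73
position: [0.4799, -0.312, 0.0252]
ee_rot: [-0.016, 0.067, 0.998, -0.003]
contact_force: [0.8, 0.2, -2.3]
width: 0.015
gripper_force: 98.8
```

apply_moves(
  steps=[0,0,-0.8,0,0,0,-1.6,0,0,0,-2,0,0,0,-2,0],
)

```text
clock: 34.07
position: [0.4829, -0.3141, 0.008]
ee_rot: [-0.013, 0.068, 0.998, -0.005]
contact_force: [-0.1, 0.3, -0.5]
width: 0.0148
gripper_force: 99.1
```

```bash
python3 st.py
```

```text
[ 0.4829 -0.3141  0.008 ] F [-0.1411  0.272  -0.5462] M [ 0.0648 -0.1801  0.0469] yaw -7.780571778703489 q6 -2.0970079307224303 along/lat -0.014385150124357962 0.31300040168927035
```

apply_moves(
  steps=[0,0,0,0,0,0,0,0,0,0,0,0,0,0,2,0,0,0,4.5,0,0,0,5.5,0],
  jaw=130,
)

```text
clock: 34.57
position: [0.4836, -0.3149, 0.066]
ee_rot: [-0.012, 0.068, 0.998, -0.007]
contact_force: [0.5, -0.9, 0.0]
width: 0.0417
gripper_force: 0.0
```

apply_moves(
  steps=[4,-0.5,0,0,8,-1,0,0,12,-1.5,0,0,12,-1.5,0,0,12,-1.5,-2,0,12,-1.5,-2.9,0,12,-1.5,-2.9,0,12,-1.5,-2.9,0],
  jaw=255,
)

```text
clock: 35.23
position: [0.6011, -0.3283, 0.0332]
ee_rot: [-0.015, 0.068, 0.998, -0.005]
contact_force: [-0.1, 0.2, 0.1]
width: 0.0003
gripper_force: 0.0
```

```bash
python3 st.py
```

```text
[ 0.6011 -0.3283  0.0332] F [-0.1339  0.2492  0.1452] M [-0.0255 -0.0554 -0.0113] yaw -7.797522618353554 q6 -2.011501734347943 along/lat -0.13350355614988804 0.3110327630038367
```

apply_moves(
  steps=[0,0,-0.5,0,0,0,-1,0,0,0,-1.25,0,0,0,-1.25,0],
)

```text
clock: 35.57
position: [0.6045, -0.3297, 0.0244]
ee_rot: [-0.011, 0.068, 0.998, -0.006]
contact_force: [2.3, 1.5, 8.1]
width: -0.0001
gripper_force: 3.9
```

apply_moves(
  steps=[-0.2,0,0,0,-0.4,0,0,0,-0.6,0.1,0,0,-0.8,0.1,0,0,-0.8,0.1,0,0],
)

```text
clock: 35.98
position: [0.5973, -0.3288, 0.0248]
ee_rot: [-0.009, 0.068, 0.998, -0.007]
contact_force: [2.5, 2.2, 8.6]
width: -0.0001
gripper_force: 4.4
```

apply_moves(
  steps=[-0.2,0,0,0,-0.4,0,0,0,-0.6,0.1,0,0,-0.6,0.1,0,0],
)

```text
clock: 36.32
position: [0.5914, -0.328, 0.0249]
ee_rot: [-0.009, 0.068, 0.998, -0.007]
contact_force: [3.6, 1.6, 8.8]
width: -0.0002
gripper_force: 4.5
```

apply_moves(
  steps=[0,0,3,0,0,0,6,0,-4,2,8,0,-8,4,8,0,-12,7,8,0,-15,10,8,0,-18,13,8,0,-20,16,8,0],
)

```text
clock: 36.98
position: [0.3942, -0.1766, 0.1018]
ee_rot: [-0.013, 0.069, 0.998, -0.006]
contact_force: [1.2, 1.3, 0.0]
width: -0.0001
gripper_force: 0.0
```

apply_moves(
  steps=[0,4,0,0,0,8,0,0,0,12,0,0,0,13,0,0],
)

```text
clock: 37.32
position: [0.3946, -0.043, 0.1018]
ee_rot: [-0.014, 0.067, 0.998, -0.004]
contact_force: [0.2, -0.1, 0.1]
width: -0.0001
gripper_force: 0.0
```

```bash
cat > gap.py <<'E'
from h import *
im=np.mean([get_image('top').astype(float) for _ in range(4)],0)[:,:,::-1].astype(np.uint8)
cv2.imwrite('pics/raw_t5.png',im)
a=np.radians(-7.4); o=np.array([.403,-.3029])
ex=np.array([np.cos(a),np.sin(a)]);ey=np.array([-ex[1],ex[0]])
for name in ('t0','t2','t5'):
  im=cv2.imread(f'pics/raw_{name}.png')
  cs=[o+ex*s/1e3+ey*y/1e3 for s,y in ((-15,60),(264.5,60),(-15,-59.5),(264.5,-59.5))]
  A=cv2.getPerspectiveTransform(np.float32([[0,0],[559,0],[0,239],[559,239]]),np.float32([proj('top',[*c,.017]) for c in cs]))
  w=cv2.warpPerspective(im,A,(560,240),flags=cv2.INTER_CUBIC|cv2.WARP_INVERSE_MAP)
  g=cv2.cvtColor(w,cv2.COLOR_BGR2GRAY).astype(float)
  p=g[:,int((233+15)*2):int((245+15)*2)].mean(1)
  x=np.where(np.diff(np.sign(p-122)))[0]; e=[(120-(i+(122-p[i])/(p[i+1]-p[i])))*.5 for i in x];print(name,np.round(e,2))
  for s in (50,100,150): 
    p=g[:,int((s+15)*2)-6:int((s+15)*2)+6].mean(1);x=np.where(np.diff(np.sign(p-122)))[0]; print('  handle',s,np.round([(120-i)*.5 for i in x],1))
E
python3 gap.py
```

```text
t0 [ 27.82  11.61 -14.37 -29.76]
  handle 50 [11.  -9.5]
  handle 100 [ 11. -10.]
  handle 150 [11.  -9.5]
t2 [ 27.78  11.62 -10.93 -26.74]
  handle 50 [ 11. -10.]
  handle 100 [11.  -9.5]
  handle 150 [11.  -9.5]
t5 [ 26.45  11.3   -9.44 -24.1 ]
  handle 50 [ 10. -10.]
  handle 100 [ 10.  -10.5]
  handle 150 [ 10.  -10.5]
```

apply_moves(
  steps=[2,-4,0,0,3,-8,0,0,4,-12,0,0,6,-16,0,0,7,-20,0,0,8,-24,0,0,8.8,-27.2,0,0,8.8,-27.2,0,0],
  jaw=130,
)

```text
clock: 38.18
position: [0.4865, -0.3301, 0.1014]
ee_rot: [-0.011, 0.071, 0.997, -0.009]
contact_force: [1.3, -0.8, 0.8]
width: 0.042
gripper_force: 0.0
```

apply_moves(
  steps=[0,0,-3,0,0,0,-6,0,0,0,-9,0,0,0,-9.7,0,0,0,-9.7,0],
)

```text
clock: 38.6
position: [0.4823, -0.32, 0.0026]
ee_rot: [-0.016, 0.069, 0.997, -0.004]
contact_force: [0.3, -0.4, -0.2]
width: 0.0419
gripper_force: 0.0
```

apply_moves(
  steps=[0,0,0,0,0,0,0,0,0,0,0,0,0,0,0,0,0,0,0,0,0,0,0,0],
  jaw=255,
  newtons=110,
)

```text
clock: 39.1
position: [0.4849, -0.3204, 0.0057]
ee_rot: [-0.013, 0.068, 0.998, -0.006]
contact_force: [-1.9, -1.9, 6.4]
width: 0.0146
gripper_force: 108.3
```

```bash
python3 st.py
python3 - <<'E'
from h import *
np.set_printoptions(precision=0,suppress=True,linewidth=200)
im=np.mean([get_image('side').astype(float) for _ in range(6)],0)
print('R');print(im[206:215,283:297,0]);print('B');print(im[206:215,283:297,2])
E
```

```text
[ 0.4849 -0.3204  0.0057] F [-1.8711 -1.8948  6.3955] M [-0.2933  0.3918 -0.0693] yaw -7.772898706371507 q6 -2.1016370635020194 along/lat -0.017210471623641664 0.3189833519571276
R
[[ 69.  83. 136. 111.  42.  12.  10.  10.  54. 145. 104.  76.  70.  68.]
 [ 74. 122. 206. 203. 126.  94.  88.  94. 150. 244. 168.  91.  72.  70.]
 [ 72. 101. 182. 183. 197. 223. 228. 227. 184. 185. 153.  89.  72.  73.]
 [ 76.  94. 128. 176. 184. 181. 198. 201. 197. 155. 128.  84.  71.  70.]
 [ 95. 113. 126. 158. 160. 156. 158. 151. 147. 144. 133.  94.  78.  70.]
 [146. 137. 129. 155. 160. 157. 158. 149. 140. 142. 145. 134. 118.  93.]
 [151. 138. 129. 158. 161. 160. 158. 149. 144. 146. 148. 151. 152. 149.]
 [150. 148. 132. 156. 161. 161. 162. 151. 145. 147. 149. 151. 153. 153.]
 [150. 148. 146. 157. 162. 162. 161. 151. 149. 148. 149. 149. 151. 155.]]
B
[[ 38.  37.  42.  30.  17.  15.  16.  13.  19.  42.  46.  41.  38.  36.]
 [ 39.  43.  48.  46.  31.  22.  22.  23.  37.  54.  52.  44.  40.  38.]
 [ 39.  33.  39.  40.  42.  47.  50.  50.  38.  38.  47.  43.  39.  40.]
 [ 40.  37.  28.  36.  39.  39.  43.  46.  44.  32.  34.  42.  41.  37.]
 [ 79.  71.  34.  31.  33.  32.  33.  33.  31.  28.  38.  64.  54.  38.]
 [168. 115.  42.  28.  35.  33.  34.  30.  26.  28.  64. 138. 123.  83.]
 [175. 126.  43.  26.  30.  32.  32.  30.  24.  24.  67. 166. 177. 171.]
 [174. 169.  75.  35.  28.  28.  28.  23.  22.  40.  91. 166. 176. 175.]
 [172. 171. 122.  92.  74.  72.  58.  54.  70. 111. 163. 173. 172. 176.]]
```

apply_moves(
  steps=[0,0,3,0,0,0,7,0,0,0,10,0,-3,2,12,0,-6,5,12,0,-9,8,12,0,-12,11,12,0,-14,14,12,0],
)

```text
clock: 40.07
position: [0.3412, -0.177, 0.1238]
ee_rot: [-0.015, 0.068, 0.998, -0.004]
contact_force: [0.5, 0.5, -1.9]
width: 0.0145
gripper_force: 107.1
```

apply_moves(
  steps=[-1,4,0,0,-2,8,0,-2,-3,12,0,-4,-4,16,0,-6,-4.3,20,0,-7.2,-4.3,23.4,0,-7.2,-4.3,23.4,0,-7.2,-4.3,23.4,0,-7.2],
)

```text
clock: 40.73
position: [0.3004, 0.0566, 0.1243]
ee_rot: [-0.014, 0.127, 0.992, -0.004]
contact_force: [-0.4, -0.8, -2.9]
width: 0.0142
gripper_force: 107.4
```

```bash
python3 st.py
```

```text
[0.3004 0.0566 0.1243] F [-0.3929 -0.8067 -2.8964] M [ 0.0035  0.1039 -0.0238] yaw -14.614161266320451 q6 -1.347868594520579 along/lat 0.21854864915574757 -0.0035670540968123676
```

apply_moves(
  steps=[-0.1,-0.5,0,0,-0.1,-0.5,-2.5,0,-0.1,-0.5,-4.6,0,-0.1,-0.5,-5.1,0,-0.1,-0.5,-5.1,0,-0.1,-0.5,-5.1,0],
)

```text
clock: 41.23
position: [0.3008, 0.0486, 0.0737]
ee_rot: [-0.014, 0.132, 0.991, -0.004]
contact_force: [0.6, 0.4, -2.0]
width: 0.0148
gripper_force: 107.3
```

apply_moves(
  steps=[0.5,-0.1,0,0,1,-0.3,0,0,1.5,-0.4,0,0,1.9,-0.5,0,0,1.9,-0.5,0,0,1.9,-0.5,0,0],
)

```text
clock: 41.73
position: [0.3199, 0.0446, 0.0737]
ee_rot: [-0.014, 0.13, 0.991, -0.004]
contact_force: [-0.2, -0.0, -2.7]
width: 0.0148
gripper_force: 107.3
```

```bash
python3 st.py
```

```text
[0.3199 0.0446 0.0737] F [-0.2082 -0.0231 -2.6552] M [-0.0043  0.1309 -0.0371] yaw -14.990180514388129 q6 -1.373121647129632 along/lat 0.19667006632671694 0.004406401392707467
```

apply_moves(
  steps=[0.3,-0.1,0,0,0.6,-0.2,0,0,0.9,-0.2,0,0,1.2,-0.3,0,0,1.5,-0.4,0,0,1.5,-0.4,0,0],
)

```text
clock: 42.23
position: [0.335, 0.0404, 0.0735]
ee_rot: [-0.014, 0.131, 0.991, -0.004]
contact_force: [-0.5, -0.0, -3.0]
width: 0.0146
gripper_force: 107.4
```

```bash
python3 st.py
```

```text
[0.335  0.0404 0.0735] F [-0.5193 -0.037  -3.0418] M [-0.0127  0.0582 -0.0898] yaw -15.006140611070009 q6 -1.3814794178330747 along/lat 0.180949195696445 0.004591192521118929
```

apply_moves(
  steps=[0.1,0.2,0,0,0.3,0.15,0,0,0.6,0.1,0,0,0.9,0,0,0,1,0,0,0,1,0,0,0],
)

```text
clock: 42.73
position: [0.3381, 0.0412, 0.0722]
ee_rot: [-0.02, 0.131, 0.991, -0.005]
contact_force: [-9.3, -1.3, -0.4]
width: 0.0147
gripper_force: 107.4
```

```bash
python3 st.py
```

```text
[0.3381 0.0412 0.0722] F [-9.348  -1.3131 -0.3909] M [-0.181   1.4538 -0.6435] yaw -15.056008238326712 q6 -1.3784255731411206 along/lat 0.17815353535818948 0.003176936747526482
```

apply_moves(
  steps=[0.3,-0.1,0,0,0.6,-0.15,0,0,0.9,-0.25,0,0,1,-0.3,0,0,1,-0.3,0,0],
)

```text
clock: 43.15
position: [0.3422, 0.0389, 0.0711]
ee_rot: [-0.026, 0.132, 0.991, -0.005]
contact_force: [-18.2, 0.5, 1.4]
width: 0.0144
gripper_force: 107.9
```

```bash
python3 st.py
```

```text
[0.3422 0.0389 0.0711] F [-18.1783   0.5462   1.3863] M [-0.1512  2.6011 -0.9772] yaw -15.118942813269427 q6 -1.3836423075424962 along/lat 0.17365873887146266 0.00456935140450776
```

apply_moves(
  steps=[-1.4,0.4,0,0,-1.6,1,0,-2,-1.5,1.6,0,-4,-1.3,2.3,0,-6,-0.8,2.1,0,-6,-0.3,1.9,0,-6,0.1,1.75,0,-6,0.1,1.75,0,-6],
)

```text
clock: 43.82
position: [0.3481, 0.0554, 0.0718]
ee_rot: [-0.022, 0.183, 0.983, -0.005]
contact_force: [-11.4, -1.1, -1.6]
width: 0.0149
gripper_force: 107.6
```

```bash
python3 st.py
```

```text
[0.3481 0.0554 0.0718] F [-11.3542  -1.1192  -1.6329] M [-0.1369  1.7612 -0.8902] yaw -21.062908707706953 q6 -1.2389944937566784 along/lat 0.17264919444259338 0.005002846923112067
```

apply_moves(
  steps=[-0.3,-0.1,0,0,-0.3,-0.2,0,0,-0.1,-0.3,0,0,0.1,-0.4,0,0,0.4,-0.5,0,0,0.4,-0.5,0,0],
)

```text
clock: 44.32
position: [0.3527, 0.0506, 0.0717]
ee_rot: [-0.021, 0.182, 0.983, -0.004]
contact_force: [-3.7, -2.4, -3.0]
width: 0.0147
gripper_force: 107.1
```

```bash
python3 st.py
```

```text
[0.3527 0.0506 0.0717] F [-3.6566 -2.4178 -3.0154] M [-0.4035  0.8006 -0.7297] yaw -20.983623859235223 q6 -1.2527390667600238 along/lat 0.1666724050925629 0.007594087073413912
```

apply_moves(
  steps=[0.1,-0.3,0,0,0.4,-0.4,0,0,0.6,-0.5,0,0,0.8,-0.55,0,0,1,-0.6,0,0,1,-0.6,0,0],
)

```text
clock: 44.82
position: [0.3684, 0.0441, 0.0733]
ee_rot: [-0.016, 0.182, 0.983, -0.004]
contact_force: [-4.4, -2.0, -1.4]
width: 0.0147
gripper_force: 107.3
```

```bash
python3 st.py
```

```text
[0.3684 0.0441 0.0733] F [-4.3843 -1.9907 -1.3807] M [-0.2821  0.8427 -0.4945] yaw -21.00593541190881 q6 -1.26629480051092 along/lat 0.14962701875725556 0.008068659714988023
```

```bash
cat > arc.py <<'E'
import numpy as np,sys
psi,r,step,n=map(float,sys.argv[1:5])
c=np.array([.511,-.002]);p=lambda t:c-r*np.array([np.cos(np.radians(t)),np.sin(np.radians(t))])
print([float(x) for i in range(1,int(n)+1) for x in (*np.round((p(psi-step*i)-p(psi))*100,1),0,-step*i)])
E
for k in -17.9 -57.9 -97.9 -137.9; do python3 arc.py $k .1505 5 8; done
```

```text
[0.5, 1.2, 0.0, -5.0, 1.0, 2.4, 0.0, -10.0, 1.7, 3.5, 0.0, -15.0, 2.4, 4.6, 0.0, -20.0, 3.3, 5.6, 0.0, -25.0, 4.2, 6.5, 0.0, -30.0, 5.2, 7.4, 0.0, -35.0, 6.3, 8.1, 0.0, -40.0]
[1.1, 0.6, 0.0, -5.0, 2.3, 1.2, 0.0, -10.0, 3.6, 1.6, 0.0, -15.0, 4.8, 2.0, 0.0, -20.0, 6.1, 2.2, 0.0, -25.0, 7.4, 2.3, 0.0, -30.0, 8.8, 2.3, 0.0, -35.0, 10.1, 2.2, 0.0, -40.0]
[1.3, -0.2, 0.0, -5.0, 2.6, -0.6, 0.0, -10.0, 3.8, -1.0, 0.0, -15.0, 5.0, -1.6, 0.0, -20.0, 6.1, -2.3, 0.0, -25.0, 7.2, -3.0, 0.0, -30.0, 8.2, -3.9, 0.0, -35.0, 9.1, -4.8, 0.0, -40.0]
[0.8, -1.0, 0.0, -5.0, 1.6, -2.1, 0.0, -10.0, 2.2, -3.2, 0.0, -15.0, 2.8, -4.4, 0.0, -20.0, 3.2, -5.7, 0.0, -25.0, 3.5, -6.9, 0.0, -30.0, 3.8, -8.2, 0.0, -35.0, 3.9, -9.5, 0.0, -40.0]
```

apply_moves(
  steps=[0.2,0.6,0,-2.5,0.5,1.2,0,-5,0.7,1.8,0,-7.5,1,2.4,0,-10,1,2.4,0,-10],
)

```text
clock: 45.23
position: [0.3797, 0.0686, 0.0735]
ee_rot: [-0.015, 0.267, 0.964, -0.002]
contact_force: [-2.6, -2.4, -2.7]
width: 0.0147
gripper_force: 107.4
```

```bash
python3 st.py
```

```text
[0.3797 0.0686 0.0735] F [-2.5868 -2.4379 -2.7147] M [-0.3677  0.6624 -0.5468] yaw -31.00289741502786 q6 -1.0374198270127133 along/lat 0.14892314504464038 0.00713444365598768
```

apply_moves(
  steps=[0.4,0.6,0,-2.5,0.7,1.1,0,-5,1,1.6,0,-7.5,1.4,2.2,0,-10,1.4,2.2,0,-10],
)

```text
clock: 45.65
position: [0.3945, 0.0904, 0.0736]
ee_rot: [-0.014, 0.35, 0.937, -0.001]
contact_force: [-1.5, -2.5, -2.3]
width: 0.0146
gripper_force: 107.3
```

```bash
python3 st.py
```

```text
[0.3945 0.0904 0.0736] F [-1.5354 -2.4824 -2.268 ] M [-0.434   0.471  -0.4559] yaw -40.940931829344294 q6 -0.8194255613609727 along/lat 0.14856406820401663 0.006569906268575121
```

apply_moves(
  steps=[0.9,1,0,-5,1.8,1.9,0,-10,2.8,2.8,0,-15,3.9,3.5,0,-20,3.9,3.5,0,-20],
)

```text
clock: 46.07
position: [0.4349, 0.1256, 0.0737]
ee_rot: [-0.013, 0.507, 0.862, 0.002]
contact_force: [-1.8, -4.3, -3.6]
width: 0.0143
gripper_force: 107.4
```

```bash
python3 st.py
```

```text
[0.4349 0.1256 0.0737] F [-1.7507 -4.2877 -3.596 ] M [-0.4351  0.3707 -0.5401] yaw -60.96860569997423 q6 -0.41102353070344116 along/lat 0.14851705433839388 0.0046536606942322225
```

apply_moves(
  steps=[1.1,0.6,0,-5,2.3,1.2,0,-10,3.6,1.6,0,-15,4.8,2,0,-20,4.8,2,0,-20],
)

```text
clock: 46.48
position: [0.483, 0.1445, 0.0737]
ee_rot: [-0.012, 0.648, 0.761, 0.005]
contact_force: [-1.1, -5.1, -2.8]
width: 0.0148
gripper_force: 107.5
```

```bash
python3 st.py
```

```text
[0.483  0.1445 0.0737] F [-1.1246 -5.112  -2.8084] M [-0.5577  0.1701 -0.249 ] yaw -80.84537605351738 q6 -0.04326765834586864 along/lat 0.14905158208135005 0.004295195028212394
```

```bash
for k in -79.2 -99.2 -119.2 -139.2; do python3 arc.py $k .149 5 4; done
```

```text
[1.3, 0.2, 0.0, -5.0, 2.6, 0.3, 0.0, -10.0, 3.9, 0.2, 0.0, -15.0, 5.2, 0.1, 0.0, -20.0]
[1.3, -0.3, 0.0, -5.0, 2.5, -0.6, 0.0, -10.0, 3.7, -1.1, 0.0, -15.0, 4.9, -1.7, 0.0, -20.0]
[1.1, -0.7, 0.0, -5.0, 2.1, -1.5, 0.0, -10.0, 3.1, -2.3, 0.0, -15.0, 4.0, -3.3, 0.0, -20.0]
[0.8, -1.0, 0.0, -5.0, 1.5, -2.1, 0.0, -10.0, 2.1, -3.3, 0.0, -15.0, 2.6, -4.4, 0.0, -20.0]
```

apply_moves(
  steps=[1.3,0,0,-5,2.6,0,0,-10,3.9,0,0,-15,5.2,-0.2,0,-20,5.2,-0.2,0,-20],
)

```text
clock: 46.9
position: [0.5359, 0.1453, 0.0744]
ee_rot: [-0.013, 0.771, 0.636, 0.01]
contact_force: [1.1, 6.1, -2.6]
width: 0.0148
gripper_force: 107.6
```

```bash
python3 st.py
```

```text
[0.5359 0.1453 0.0744] F [ 1.0538  6.1096 -2.5937] M [ 1.2794 -0.0948 -0.1195] yaw -100.96374083289261 q6 0.2858619437328844 along/lat 0.14932088415134473 0.003514644196347677
```

apply_moves(
  steps=[1.3,-0.2,0,-5,2.5,-0.5,0,-10,3.7,-1,0,-15,4.9,-1.6,0,-20,4.9,-1.6,0,-20],
)

```text
clock: 47.32
position: [0.5861, 0.1284, 0.0747]
ee_rot: [-0.012, 0.87, 0.493, 0.013]
contact_force: [2.6, 6.2, -2.5]
width: 0.0145
gripper_force: 107.6
```

```bash
python3 st.py
```

```text
[0.5861 0.1284 0.0747] F [ 2.5901  6.157  -2.5221] M [ 1.1732 -0.5666 -0.0405] yaw -120.94869319894087 q6 0.5997972301749418 along/lat 0.1504082651033243 0.0026653430285044567
```

apply_moves(
  steps=[0.6,-0.3,0,-2.5,1.1,-0.7,0,-5,1.6,-1.1,0,-7.5,2.1,-1.5,0,-10,2.1,-1.5,0,-10],
)

```text
clock: 47.73
position: [0.6075, 0.114, 0.0752]
ee_rot: [-0.011, 0.909, 0.416, 0.016]
contact_force: [5.4, 7.2, -2.4]
width: 0.0146
gripper_force: 107.6
```

```bash
python3 st.py
```

```text
[0.6075 0.114  0.0752] F [ 5.4146  7.1549 -2.3975] M [ 1.2679 -1.0672  0.1285] yaw -130.82482982248172 q6 0.7471311458359401 along/lat 0.1508430009580079 0.002838885523413332
```

apply_moves(
  steps=[0.6,-0.3,0,-2.5,1.1,-0.7,0,-5,1.6,-1.2,0,-7.5,2,-1.7,0,-10,2,-1.7,0,-10],
)

```text
clock: 48.15
position: [0.6269, 0.0959, 0.075]
ee_rot: [-0.01, 0.942, 0.335, 0.016]
contact_force: [4.8, 4.5, -2.0]
width: 0.0147
gripper_force: 107.6
```

```bash
python3 st.py
```

```text
[0.6269 0.0959 0.075 ] F [ 4.8187  4.5426 -1.9943] M [ 0.7774 -0.9735  0.1146] yaw -140.7997712582383 q6 0.8952714154319059 along/lat 0.15168823962019834 0.0026233548670979764
```

apply_moves(
  steps=[0.4,-0.5,0,-2.5,0.8,-1,0,-5,1.2,-1.5,0,-7.5,1.5,-2.1,0,-10,1.5,-2.1,0,-10],
)

```text
clock: 48.57
position: [0.6428, 0.0745, 0.0754]
ee_rot: [-0.009, 0.968, 0.252, 0.018]
contact_force: [7.1, 4.0, -2.7]
width: 0.0145
gripper_force: 107.6
```

```bash
python3 st.py
```

```text
[0.6428 0.0745 0.0754] F [ 7.0593  3.9783 -2.716 ] M [ 0.6707 -1.2331  0.1207] yaw -150.8040299872212 q6 1.0390767512874288 along/lat 0.15240962740629718 0.0024853013566241886
```

apply_moves(
  steps=[0.4,-0.5,0,-2.5,0.7,-1.1,0,-5,1,-1.7,0,-7.5,1.3,-2.3,0,-10,1.3,-2.3,0,-10],
)

```text
clock: 48.98
position: [0.655, 0.0508, 0.0752]
ee_rot: [-0.008, 0.986, 0.167, 0.018]
contact_force: [5.9, 1.7, -2.8]
width: 0.0148
gripper_force: 107.6
```

```bash
python3 st.py
```

```text
[0.655  0.0508 0.0752] F [ 5.9398  1.7106 -2.7545] M [ 0.3486 -1.0282  0.1172] yaw -160.79038463236347 q6 1.1815889839922726 along/lat 0.1533156117508803 0.0024546891521516063
```

apply_moves(
  steps=[0.2,-0.6,0,-2.5,0.4,-1.3,0,-5,0.6,-1.9,0,-7.5,0.7,-2.5,0,-10,0.7,-2.5,0,-10],
)

```text
clock: 49.4
position: [0.6617, 0.0253, 0.0751]
ee_rot: [-0.007, 0.997, 0.08, 0.018]
contact_force: [5.6, 1.1, -2.6]
width: 0.0147
gripper_force: 107.6
```

```bash
python3 st.py
```

```text
[0.6617 0.0253 0.0751] F [ 5.6186  1.0782 -2.6055] M [ 0.1534 -1.0229  0.0875] yaw -170.76771926928683 q6 1.3216613328266211 along/lat 0.1531095412803021 0.0027269093367145807
```

```bash
cat > ring.py <<'E'
from h import *
np.set_printoptions(precision=0,suppress=True,linewidth=220)
def ring(im,c,tag,r=.034,z=.022):
  g=cv2.cvtColor(im,cv2.COLOR_BGR2GRAY).astype(np.float32);v=[]
  for a in range(0,360,10):
    t=np.radians(a);u=proj('top',[c[0]+r*np.cos(t),c[1]+r*np.sin(t),z]);v.append(cv2.remap(g,np.float32([[u[0]]]),np.float32([[u[1]]]),cv2.INTER_CUBIC)[0,0])
  print(tag,np.array(v))
def foot(im,tag):
  f=im.astype(float); ok=(f[:,:,0]>f[:,:,2]+3)&(f.mean(2)>90)&(f.mean(2)<190)
  m=np.zeros(ok.shape,bool);m[205:250,262:305]=1; ok&=m
  v,u=np.nonzero(ok);print(tag,'foot centroid',u.mean(),v.mean(),len(u),ray('top',u.mean(),v.mean(),.022)[:2])
now=np.mean([get_image('top').astype(float) for _ in range(3)],0)[:,:,::-1].astype(np.uint8);cv2.imwrite('pics/raw_t6.png',now)
for t in ('t0','t3','t5','t6'):
  im=cv2.imread(f'pics/raw_{t}.png');ring(im,(.511,-.002),t);foot(im,t)
E
python3 ring.py
```

```text
t0 [154. 156. 158. 164. 183. 168. 157. 159. 159. 157. 157. 158. 162. 180. 166. 159. 157. 155. 155. 158. 156. 158. 174. 181. 161. 159. 159. 156. 155. 157. 157. 175. 178. 160. 159. 154.]
t0 foot centroid 282.1302605210421 225.5370741482966 499 [ 1. -0.]
t3 [137. 138. 141. 147. 165. 151. 141. 140. 140. 140. 141. 141. 144. 161. 149. 141. 139. 139. 140. 139. 140. 141. 155. 163. 144. 141. 140. 141. 140. 141. 140. 159. 160. 141. 141. 138.]
t3 foot centroid 282.1417004048583 225.58097165991902 494 [ 1. -0.]
t5 [146. 148. 152. 151. 151. 156. 173. 185. 184. 175. 164. 179. 217. 231. 233. 234. 235. 235. 234. 234. 232. 230. 226. 223. 218. 212. 203. 188. 164. 150. 151. 169. 171. 152. 152. 147.]
t5 foot centroid 288.8018018018018 217.73873873873873 111 [ 1. -0.]
t6 [188. 181. 137. 136. 143. 124. 117. 131. 131. 133. 135. 144. 147. 148. 152. 149. 145. 143. 145. 143. 145. 144. 146. 152. 172. 165. 157. 147. 149. 149. 151. 170. 184. 179. 183. 189.]
t6 foot centroid 284.3407079646018 226.35398230088495 452 [ 1. -0.]
```

apply_moves(
  steps=[1,0.1,0,0,2,0.3,0,0,3,0.5,0,0,4,0.6,0,0,5,0.8,0,0,6.2,1,0,0,6.2,1,3.5,0,6.2,1,6,0],
)

```text
clock: 50.22
position: [0.7193, 0.0362, 0.1328]
ee_rot: [-0.008, 0.997, 0.081, 0.012]
contact_force: [1.4, 0.5, -1.7]
width: 0.0145
gripper_force: 107.5
```

```bash
python3 st.py
```

```text
[0.7193 0.0362 0.1328] F [ 1.4154  0.4555 -1.7375] M [-0.0555 -0.1457 -0.0529] yaw -170.68234923699495 q6 1.3469908006493747 along/lat 0.21170155661002643 0.004010510460446506
```

apply_moves(
  steps=[-1,-3,0,7,-2,-6,0,14,-3,-9,0,21,-4,-12,0,28,-5,-15,0,35,-6,-18,0,42,-7,-20,0,49,-8,-22,0,56],
)

```text
clock: 50.88
position: [0.6385, -0.1854, 0.1334]
ee_rot: [-0.012, 0.84, 0.542, 0.008]
contact_force: [0.3, -0.1, -2.7]
width: 0.0146
gripper_force: 107.3
```

apply_moves(
  steps=[-1,-1.5,0,7,-2,-3,0,14,-3,-4.5,0,21,-4,-6,0,28,-6,-7.5,0,35,-8,-9,0,42,-9,-10,0,49,-10,-11,0,56],
)

```text
clock: 51.55
position: [0.538, -0.2943, 0.1334]
ee_rot: [-0.015, 0.488, 0.873, 0.001]
contact_force: [0.3, -0.0, -2.9]
width: 0.0147
gripper_force: 107.3
```

```bash
python3 st.py; python3 ring.py | tail -2
```

```text
[ 0.538  -0.2943  0.1334] F [ 0.3071 -0.0384 -2.8865] M [0.1396 0.0607 0.0318] yaw -58.38920780812134 q6 -1.1656496990604681 along/lat -0.26308271625192464 0.13026351074334253
t6 [142. 142. 142. 149. 168. 149. 141. 142. 142. 143. 145. 145. 146. 146. 152. 144. 140. 140. 140. 140. 141. 142. 142. 151. 171. 153. 143. 144. 141. 141. 141. 143. 152. 149. 142. 142.]
t6 foot centroid 283.7665995975855 225.31187122736418 497 [ 1. -0.]
```

apply_moves(
  steps=[-1,-0.5,0,7,-2,-1,0,14,-3,-1.5,-1,21,-4,-2,-3,28,-4,-2.5,-5,35,-4,-3.1,-7,42,-4,-3.1,-9.5,49,-4,-3.1,-10.5,50.4],
)

```text
clock: 52.37
position: [0.4986, -0.3229, 0.0256]
ee_rot: [-0.015, 0.074, 0.997, -0.003]
contact_force: [-0.3, 0.3, -2.7]
width: 0.0148
gripper_force: 107.5
```

apply_moves(
  steps=[0,0,-0.8,0,0,0,-1.6,0,0,0,-2.1,0,0,0,-2.1,0],
)

```text
clock: 52.7
position: [0.4996, -0.3246, 0.0071]
ee_rot: [-0.014, 0.075, 0.997, -0.005]
contact_force: [0.5, 0.7, -2.2]
width: 0.0146
gripper_force: 107.5
```

```bash
python3 st.py
```

```text
[ 0.4996 -0.3246  0.0071] F [ 0.4948  0.737  -2.1719] M [0.0037 0.139  0.0322] yaw -8.64049727065401 q6 -2.079265393661723 along/lat -0.037214676149677606 0.32061259289274274
```

apply_moves(
  steps=[0,0,-0.2,0,0,0,-0.2,0],
)

```text
clock: 52.87
position: [0.5002, -0.3253, 0.0062]
ee_rot: [-0.013, 0.075, 0.997, -0.006]
contact_force: [0.8, -0.8, -1.9]
width: 0.0144
gripper_force: 107.6
```

apply_moves(
  steps=[0,0,0,0,0,0,0,0,0,0,0,0,0,0,0,0,0,0,2,0,0,0,6,0,0,0,10,0,0,0,12,0],
  jaw=110,
)

```text
clock: 53.53
position: [0.5013, -0.3263, 0.1304]
ee_rot: [-0.011, 0.075, 0.997, -0.007]
contact_force: [0.1, 0.1, 1.1]
width: 0.0484
gripper_force: 0.0
```

apply_moves(
  steps=[-4,2,0,0,-8,5,0,0,-11,9,0,0,-13,13,0,0,-15,17,0,0,-16,21,0,0,-16,25,0,0,-16,28,0,0],
)

```text
clock: 54.2
position: [0.3383, -0.0532, 0.1259]
ee_rot: [-0.013, 0.076, 0.997, -0.005]
contact_force: [1.5, 1.1, -0.3]
width: 0.0481
gripper_force: 0.0
```

```bash
python3 st.py; python3 gap.py | tail -4; python3 ring.py | tail -2
python3 - <<'E'
from h import *
# did anything move: diff of t0 and now on boxes/bystanders
a=cv2.imread('pics/raw_t3.png').astype(int);b=cv2.imread('pics/raw_t6.png').astype(int)
def cen(im,f,x0,y0,x1,y1):
  r=im[y0:y1,x0:x1];m=f(r);v,u=np.nonzero(m);return (round(u.mean()+x0,1),round(v.mean()+y0,1),len(u)) if len(u) else None
white=lambda r:r.min(2)>215
for nm,box in (('P',(230,145,265,182)),('Q',(262,165,296,201)),('R',(198,180,234,215))): print(nm,cen(a,white,*box),cen(b,white,*box))
g=lambda r:(r.min(2)>120)
print('wrench',cen(a,g,352,205,412,310),cen(b,g,352,205,412,310))
s=get_image('side')[:,:,::-1];cv2.imwrite('pics/raw_s6.png',s)
s0=cv2.imread('pics/raw_s0.png')
for nm,(x0,y0,x1,y1) in dict(tabs=(215,225,315,285),masking=(340,270,395,312),spanner=(300,195,370,215),tape=(297,237,325,258)).items():
  print(nm,np.abs(s0[y0:y1,x0:x1].astype(int)-s[y0:y1,x0:x1]).mean())
E
```

```text
[ 0.3383 -0.0532  0.1259] F [ 1.456   1.1358 -0.2816] M [ 0.0363 -0.1073  0.0036] yaw -8.744498843924163 q6 -1.7494859813799153 along/lat 0.16294410729672207 0.07689795989936386
t5 [ 19.89 -24.48 -26.77 -48.84]
  handle 50 [  1.5 -19.5]
  handle 100 [  2. -19.]
  handle 150 [  2.5 -18.5]
t6 [155. 157. 156. 164. 184. 162. 155. 155. 156. 158. 160. 161. 160. 160. 167. 160. 155. 155. 155. 154. 155. 155. 155. 165. 184. 168. 157. 158. 157. 156. 155. 157. 168. 164. 156. 156.]
t6 foot centroid 283.74749498997994 225.29458917835672 499 [ 1. -0.]
P (np.float64(247.8), np.float64(162.9), 451) (np.float64(247.9), np.float64(163.0), 524)
Q (np.float64(277.4), np.float64(181.8), 469) (np.float64(277.5), np.float64(181.6), 540)
R (np.float64(216.4), np.float64(196.9), 485) (np.float64(216.4), np.float64(197.0), 552)
wrench (np.float64(380.0), np.float64(270.5), 4188) (np.float64(390.7), np.float64(266.2), 869)
tabs 7.036
masking 2.552813852813853
spanner 2.5254761904761907
tape 9.699546485260772
```

Run:
```python
from h import *
def tape(im):
  r=im[210:245,228:262].astype(int);v,u=np.nonzero(r.max(2)<90);return u.mean()+228,v.mean()+210,len(u)
for t in ('t0','t3','t6'): print(t,tape(cv2.imread(f'pics/raw_{t}.png')))
def stape(im):
  r=im[235:260,295:326].astype(int);v,u=np.nonzero(r.max(2)<60);return u.mean()+295,v.mean()+235,len(u)
for t in ('s0','s1','s6'): print(t,stape(cv2.imread(f'pics/raw_{t}.png')))
# screws: top-hat peaks on foot
for t in ('t0','t6'):
  g=cv2.cvtColor(cv2.imread(f'pics/raw_{t}.png'),cv2.COLOR_BGR2GRAY)
  G=cv2.resize(g[205:250,262:305],None,fx=8,fy=8,interpolation=2)
  T=cv2.morphologyEx(G,cv2.MORPH_TOPHAT,cv2.getStructuringElement(2,(41,41)))
  P=[]
  T=T.astype(float); yy,xx=np.mgrid[:T.shape[0],:T.shape[1]]
  c=((282.6 if t=='t0' else 284.2)-262)*8,(225.4-205)*8
  T[np.hypot(xx-c[0],yy-c[1])>13.2*8]=0; T[np.hypot(xx-c[0],yy-c[1])<8*8]=0
  for k in range(4):
    i=np.unravel_index(T.argmax(),T.shape);w=ray('top',(i[1]+.5)/8-.5+262,(i[0]+.5)/8-.5+205,.022)[:2];P.append(w);T[np.hypot(xx-i[1],yy-i[0])<30]=0
  P=np.array(P);o=P.mean(0);d=P-o;print(t,o.round(4),np.hypot(*d.T).round(4),np.sort(np.degrees(np.arctan2(d[:,1],d[:,0]))).round(0))
im=np.mean([get_image('side').astype(float) for _ in range(6)],0)
np.set_printoptions(precision=0,suppress=True,linewidth=200)
print(im[206:216,281:297,0]);print(im[206:216,281:297,2])
```

```text
t0 (np.float64(244.72222222222223), np.float64(233.44444444444446), 18)
t3 (np.float64(nan), np.float64(nan), 0)
t6 (np.float64(245.5), np.float64(233.44444444444446), 18)
s0 (np.float64(311.21379310344827), np.float64(249.4896551724138), 145)
s1 (np.float64(310.7032258064516), np.float64(249.61290322580646), 155)
s6 (np.float64(310.7032258064516), np.float64(249.61290322580646), 155)
t0 [ 0.5135 -0.0022] [0.0342 0.0332 0.0341 0.0338] [-137.  -46.   44.  132.]
t6 [ 0.5161 -0.006 ] [0.034  0.034  0.0338 0.0335] [-130.  -41.   50.  139.]
[[ 74.  76. 116. 171. 161.  98.  80.  56.  51. 107. 190. 130.  84.  74.  72.  69.]
 [ 75.  70.  87. 164. 214. 212. 208. 166. 163. 228. 199. 177. 104.  79.  74.  71.]
 [ 75.  72.  83. 152. 198. 199. 180. 181. 192. 180. 196. 150.  92.  76.  75.  72.]
 [ 86.  83.  93. 130. 154. 156. 154. 172. 153. 144. 151. 126.  89.  76.  72.  71.]
 [120. 123. 135. 136. 154. 156. 157. 159. 150. 147. 147. 136. 111.  92.  80.  71.]
 [151. 151. 142. 138. 154. 157. 156. 154. 148. 149. 150. 152. 150. 150. 122.  86.]
 [152. 150. 142. 146. 158. 159. 160. 156. 152. 150. 151. 152
[... 487 characters left out ...]
38.  40.  38.  44.  42.  40.  37.]
 [ 54.  55.  60.  33.  29.  32.  32.  38.  34.  30.  29.  43.  49.  41.  38.  37.]
 [115. 124. 132.  58.  30.  30.  32.  33.  30.  28.  30.  69.  95.  80.  56.  38.]
 [172. 176. 144.  54.  26.  30.  28.  32.  30.  26.  31.  98. 168. 174. 127.  66.]
 [174. 172. 146.  56.  23.  26.  29.  25.  26.  23.  30. 104. 170. 177. 172. 137.]
 [174. 173. 170.  93.  56.  57.  47.  34.  40.  52.  72. 134. 168. 172. 177. 191.]
 [171. 173. 174. 169. 149. 144. 121.  96. 112. 139. 166. 171. 172. 172. 166. 133.]
 [137. 162. 167. 170. 175. 177. 176. 175. 174. 174. 173. 170. 165. 164. 127.  72.]]<stdin>:3: RuntimeWarning: Mean of empty slice.
  ret = ret.dtype.type(ret / rcount)
```

```bash
cat > fit.py <<'E'
from h import *
from scipy.optimize import minimize
s1=cv2.imread('pics/raw_s1.png')[:,:,0].astype(float); s6=np.mean([get_image('side').astype(float) for _ in range(6)],0)[:,:,2]
mid=np.array([[168,115,42,28,35,33,34,30,26,28,64,138,123,83],[175,126,43,26,30,32,32,30,24,24,67,166,177,171],[174,169,75,35,28,28,28,23,22,40,91,166,176,175],[172,171,122,92,74,72,58,54,70,111,163,173,172,176]],float)
S=8
def render(al,dx,dz,r=.0127):
  pts=[];zb=.0645+dz
  M=np.zeros((20*S,30*S),np.uint8)
  C=[(.511+dx+r*np.cos(np.radians(al+60*k)),-.002+r*np.sin(np.radians(al+60*k))) for k in range(6)]
  P=np.array([proj('side',[*c,z]) for c in C for z in (zb,zb+.012)])
  h=cv2.convexHull(((P-[275,200]+.5)*S).astype(np.float32)).astype(np.int32)
  cv2.fillConvexPoly(M,h,255)
  M=cv2.GaussianBlur(M.astype(np.float32)/255,(0,0),.35*S)
  return M.reshape(20,S,30,S).mean((1,3))
def f(obs,rows,cols):
  res=[]
  for al in range(-30,30,3):
    best=1e9
    for dx in np.arange(-.006,.0061,.001):
      for dz in np.arange(-.006,.0061,.0015):
        m=render(88.3+al,dx,dz)[rows[0]-200:rows[1]-200,cols[0]-275:cols[1]-275]
        e=np.abs((172-145*m)-obs).clip(0,80).mean()
        if e<best: best=e;b=(dx,dz)
    res.append((round(best,1),al,np.round(b,4).tolist()))
  print(sorted(res)[:6])
f(s1[212:215,283:294],(212,215),(283,294))
f(mid[1:,:11],(212,215),(283,294))
f(s6[212:215,283:294],(212,215),(283,294))
E
python3 fit.py
```

```text
Traceback (most recent call last):
  File "fit.py", line 26, in <module>
    f(s1[212:215,283:294],(212,215),(283,294))
    ~^^^^^^^^^^^^^^^^^^^^^^^^^^^^^^^^^^^^^^^^^
  File "fit.py", line 21, in f
    m=render(88.3+al,dx,dz)[rows[0]-200:rows[1]-200,cols[0]-275:cols[1]-275]
      ~~~~~~^^^^^^^^^^^^^^^
  File "fit.py", line 10, in render
    P=np.array([proj('side',[*c,z]) for c in C for z in (zb,zb+.012)])
                ~~~~^^^^^^^^^^^^^^^
  File "h.py", line 20, in proj
    c=calibration(n); R=np.array(c['rotation']);p=np.array(c['xyz'])
ValueError: time passes only in moves, steps and waits
```

```bash
sed -i 's/^from rig import \*/from rig import *\nimport rig,functools\ncalibration=functools.lru_cache(rig.calibration)/' h.py; time timeout 300 python3 fit.py
```

```text
[(np.float64(6.6), -3, [-0.001, 0.0015]), (np.float64(6.6), 9, [0.0, 0.0015]), (np.float64(6.8), 0, [-0.001, 0.0015]), (np.float64(7.1), 3, [-0.001, 0.0015]), (np.float64(7.2), 6, [0.0, 0.0015]), (np.float64(7.5), -24, [-0.001, 0.0015])]
[(np.float64(6.3), 18, [-0.001, 0.0015]), (np.float64(6.3), 21, [-0.001, 0.0015]), (np.float64(6.3), 24, [-0.001, 0.0015]), (np.float64(6.3), 27, [-0.001, 0.0015]), (np.float64(6.6), 9, [-0.001, 0.0015]), (np.float64(6.6), 12, [-0.001, 0.0015])]
[(np.float64(5.3), 0, [0.002, 0.003]), (np.float64(5.5), 6, [0.002, 0.003]), (np.float64(5.6), 9, [0.002, 0.003]), (np.float64(5.7), 3, [0.002, 0.003]), (np.float64(5.8), -3, [0.002, 0.003]), (np.float64(6.2), 15, [0.002, 0.003])]
real	0m22.710s
user	0m17.187s
sys	0m0.286s
```

apply_moves(
  steps=[5,-4,0,0,8,-8,0,0,11,-12,0,0,14,-16,0,0,17,-20,0,0,20,-23,0,0,23,-26,0,0,27,-28.5,0,0],
  jaw=255,
)

```text
clock: 56.17
position: [0.564, -0.3023, 0.1251]
ee_rot: [-0.014, 0.075, 0.997, -0.005]
contact_force: [0.3, 0.3, -0.4]
width: -0.0004
gripper_force: 0.0
```

apply_moves(
  steps=[0,0,-4,0,0,0,-8,0,0,0,-9,0,0,0,-9,0],
)

```text
clock: 56.5
position: [0.5606, -0.2982, 0.0315]
ee_rot: [-0.018, 0.075, 0.997, -0.003]
contact_force: [-0.2, 0.8, 0.5]
width: 0.0
gripper_force: 0.0
```

```bash
python3 st.py
```

```text
[ 0.5606 -0.2982  0.0315] F [-0.201   0.7863  0.4803] M [0.0264 0.0099 0.0564] yaw -8.586127215799877 q6 -1.9924016063815069 along/lat -0.09324489659213388 0.2854396600878455
```

apply_moves(
  steps=[2.5,-2.2,0.7,0,5,-4.3,0.7,0,5,-4.3,0.7,0,5,-4.3,0,0,5,-4.3,-0.6,0,5,-4.3,-1.1,0,5,-4.3,-1.1,0],
)

```text
clock: 57.08
position: [0.613, -0.3422, 0.0252]
ee_rot: [-0.014, 0.075, 0.997, -0.005]
contact_force: [-1.2, 0.1, 2.1]
width: 0.0003
gripper_force: 0.5
```

apply_moves(
  steps=[-0.2,0,0,0,-0.4,0,0,0,-0.6,0.1,0,0,-0.8,0.1,0,0,-0.8,0.1,0,0],
)

```text
clock: 57.5
position: [0.6058, -0.3421, 0.0252]
ee_rot: [-0.013, 0.075, 0.997, -0.005]
contact_force: [1.8, 0.1, 4.8]
width: -0.0002
gripper_force: 2.2
```

apply_moves(
  steps=[0,0,-0.25,0,-0.2,0,-0.25,0,-0.4,0,-0.25,0,-0.6,0.1,-0.25,0,-0.7,0.1,-0.25,0,-0.7,0.1,-0.25,0],
)

```text
clock: 58.0
position: [0.5989, -0.3413, 0.0241]
ee_rot: [-0.013, 0.075, 0.997, -0.006]
contact_force: [-1.0, 2.0, 10.8]
width: 0.0001
gripper_force: 5.2
```

apply_moves(
  steps=[0,0,3,0,0,0,6,0,-4,0.5,6,0,-8,1,6,0,-9.8,1.6,6,0,-9.8,1.6,6,0,-9.8,1.6,6,0],
  jaw=130,
)

```text
clock: 58.58
position: [0.4985, -0.3244, 0.0816]
ee_rot: [-0.015, 0.075, 0.997, -0.005]
contact_force: [0.0, -1.0, 0.3]
width: 0.0417
gripper_force: 0.0
```

```bash
python3 st.py
```

```text
[ 0.4985 -0.3244  0.0816] F [ 0.0019 -1.0087  0.2915] M [-0.0111 -0.0297 -0.0122] yaw -8.637170985983005 q6 -2.0852235952315734 along/lat -0.0360196044857745 0.320666246454251
```

apply_moves(
  steps=[0,0,-3,0,0,0,-6,0,0,0,-7.7,0,0,0,-7.9,0,0,0,-7.9,0],
)

```text
clock: 59.0
position: [0.501, -0.3252, 0.0015]
ee_rot: [-0.015, 0.075, 0.997, -0.005]
contact_force: [-0.9, 0.7, -0.7]
width: 0.0416
gripper_force: 0.0
```

apply_moves(
  steps=[0,0,0,0,0,0,0,0,0,0,0,0,0,0,0,0,0,0,0,0,0,0,0,0],
  jaw=255,
  newtons=110,
)

```text
clock: 59.5
position: [0.5012, -0.3254, 0.0034]
ee_rot: [-0.013, 0.075, 0.997, -0.005]
contact_force: [2.5, 1.0, 1.5]
width: 0.015
gripper_force: 108.0
```

apply_moves(
  steps=[0,0,3,0,0,0,7,0,0,0,10,0,-3,2,12,0,-6,5,12,0,-9,8,12,0,-12,11,12,0,-14,14,12,0],
)

```text
clock: 60.17
position: [0.3567, -0.1831, 0.1223]
ee_rot: [-0.016, 0.075, 0.997, -0.004]
contact_force: [0.0, 0.5, -2.9]
width: 0.015
gripper_force: 108.0
```

apply_moves(
  steps=[-1,4,0,-2,-1.5,8,0,-5,-2,12,0,-9,-2.5,16,0,-13,-3,20,0,-17,-3,24,0,-20,-3,28,0,-20,-3,28,0,-20],
)

```text
clock: 60.83
position: [0.3287, 0.1015, 0.123]
ee_rot: [-0.015, 0.243, 0.97, -0.001]
contact_force: [0.4, -1.7, -3.4]
width: 0.0146
gripper_force: 108.3
```

```bash
sed -i 's/\[.511,-.002\]/[.5135,-.006]/' st.py arc.py; python3 st.py
```

```text
[0.3287 0.1015 0.123 ] F [ 0.378  -1.7422 -3.3999] M [0.0039 0.0651 0.0087] yaw -28.078581361180255 q6 -0.9990351847155609 along/lat 0.213664603677095 -0.00782374213322683
```

apply_moves(
  steps=[-0.5,-0.9,0,0,-0.5,-0.9,-2.5,0,-0.5,-0.9,-4.6,0,-0.5,-0.9,-5.5,0,-0.5,-0.9,-5.5,0,-0.5,-0.9,-5.5,0],
)

```text
clock: 61.33
position: [0.3247, 0.0856, 0.0677]
ee_rot: [-0.015, 0.247, 0.969, -0.003]
contact_force: [0.4, 0.1, -2.7]
width: 0.015
gripper_force: 108.1
```

```bash
python3 st.py
```

```text
[0.3247 0.0856 0.0677] F [ 0.4317  0.0912 -2.6529] M [ 0.0513  0.0739 -0.0503] yaw -28.593701681036976 q6 -1.028390797899872 along/lat 0.20959279116227092 0.009920417571086039
```

apply_moves(
  steps=[0.6,-0.3,0,0,1.2,-0.6,0,0,1.8,-1,0,0,2.4,-1.3,0,0,2.6,-1.4,0,0,2.6,-1.4,0,0],
)

```text
clock: 61.83
position: [0.3527, 0.0717, 0.0682]
ee_rot: [-0.014, 0.247, 0.969, -0.002]
contact_force: [1.1, 2.1, -2.5]
width: 0.0144
gripper_force: 108.4
```

```bash
python3 st.py
```

```text
[0.3527 0.0717 0.0682] F [ 1.1213  2.0685 -2.463 ] M [ 0.3383 -0.0386  0.3293] yaw -28.60793903777136 q6 -1.0695920539858619 along/lat 0.17843535645072178 0.008757023827169233
```

apply_moves(
  steps=[0.2,0.4,0,0,0.6,0.3,0,0,1,0.1,0,0,1.3,-0.1,0,0,1.3,-0.1,0,0],
)

```text
clock: 62.25
position: [0.3604, 0.0714, 0.067]
ee_rot: [-0.019, 0.247, 0.969, -0.003]
contact_force: [-6.2, 2.9, -1.7]
width: 0.0148
gripper_force: 108.3
```

```bash
python3 st.py
```

```text
[0.3604 0.0714 0.067 ] F [-6.1637  2.9345 -1.6701] M [ 0.4672  0.99   -0.0786] yaw -28.626255124910415 q6 -1.0714065699481292 along/lat 0.17150140607992606 0.005406443289729649
```

apply_moves(
  steps=[0.3,-0.1,0,0,0.6,-0.3,0,0,0.9,-0.5,0,0,1.2,-0.6,0,0,1.2,-0.6,0,0],
)

```text
clock: 62.67
position: [0.3659, 0.0671, 0.0659]
ee_rot: [-0.025, 0.247, 0.969, -0.003]
contact_force: [-14.0, 8.4, -0.5]
width: 0.015
gripper_force: 108.7
```

```bash
python3 st.py
```

```text
[0.3659 0.0671 0.0659] F [-13.9601   8.3947  -0.5292] M [1.4184 2.0745 0.3971] yaw -28.620619354659794 q6 -1.0877633207794493 along/lat 0.16460907000216193 0.006501201872635373
```

apply_moves(
  steps=[0,0.7,0,-2.5,0.4,1.3,0,-5,0.8,1.9,0,-7.5,0.8,1.9,0,-7.5],
)

```text
clock: 63.0
position: [0.3799, 0.0858, 0.0669]
ee_rot: [-0.02, 0.311, 0.95, -0.002]
contact_force: [-7.4, 6.0, -1.8]
width: 0.0154
gripper_force: 108.3
```

```bash
python3 st.py
```

```text
[0.3799 0.0858 0.0669] F [-7.3598  6.0158 -1.7676] M [1.0518 1.2337 0.0535] yaw -36.186186129017926 q6 -0.9135774381805571 along/lat 0.16201923354227368 0.004825023511401915
```

apply_moves(
  steps=[-0.4,-0.6,0,2.5,-0.8,-1.3,0,5,-1.1,-2,0,7.5,-1.3,-2.6,0,10,-1.6,-3.3,0,12.5,-1.6,-3.3,0,12.5],
)

```text
clock: 63.5
position: [0.3684, 0.0505, 0.068]
ee_rot: [-0.014, 0.204, 0.979, -0.003]
contact_force: [0.1, 1.4, -2.2]
width: 0.0147
gripper_force: 108.3
```

```bash
python3 st.py
```

```text
[0.3684 0.0505 0.068 ] F [ 0.1473  1.4328 -2.2479] M [0.5264 0.1249 0.3696] yaw -23.53161814655283 q6 -1.2074480681613378 along/lat 0.15557379704888324 0.006147859788636526
```

apply_moves(
  steps=[0.2,-0.1,0,0,0.4,-0.2,0,0,0.5,-0.2,0,0,0.5,-0.2,0,0],
)

```text
clock: 63.83
position: [0.3711, 0.0497, 0.0674]
ee_rot: [-0.017, 0.205, 0.979, -0.003]
contact_force: [-4.0, 4.6, -1.4]
width: 0.0152
gripper_force: 108.5
```

```bash
python3 st.py; python3 arc.py -22 .153 3 8
```

```text
[0.3711 0.0497 0.0674] F [-3.983   4.5754 -1.3644] M [0.6459 0.7321 0.2765] yaw -23.637746728720288 q6 -1.2094299472747891 along/lat 0.1528098694936269 0.006029417293014814
[0.3, 0.7, 0.0, -3.0, 0.7, 1.5, 0.0, -6.0, 1.1, 2.1, 0.0, -9.0, 1.5, 2.8, 0.0, -12.0, 2.0, 3.5, 0.0, -15.0, 2.5, 4.1, 0.0, -18.0, 3.0, 4.7, 0.0, -21.0, 3.6, 5.3, 0.0, -24.0]
```

apply_moves(
  steps=[0.2,0.8,0,-3,0.6,1.5,0,-6,1,2.2,0,-9,1.4,2.8,0,-12,1.4,2.8,0,-12],
)

```text
clock: 64.25
position: [0.3864, 0.0786, 0.0676]
ee_rot: [-0.017, 0.306, 0.952, -0.002]
contact_force: [-3.5, 4.5, -2.4]
width: 0.0149
gripper_force: 108.4
```

```bash
python3 st.py; python3 ring.py|tail -2|head -1
```

```text
[0.3864 0.0786 0.0676] F [-3.5463  4.5441 -2.3763] M [0.7482 0.5755 0.273 ] yaw -35.698675040691256 q6 -0.937891591554292 along/lat 0.15255411611552538 0.0054905477745464575
t6 [165. 188. 188. 179. 184. 165. 162. 170. 166. 151. 170. 183. 181. 182. 185. 172. 165. 151. 146. 147. 149. 173. 185. 178. 182. 161. 151. 151. 151. 153. 176. 183. 160. 155. 149. 148.]
```

apply_moves(
  steps=[0.5,0.7,0,-3,1,1.3,0,-6,1.5,1.9,0,-9,2.1,2.5,0,-12,2.1,2.5,0,-12],
)

```text
clock: 64.82
position: [0.4083, 0.1035, 0.0677]
ee_rot: [-0.016, 0.405, 0.914, -0.0]
contact_force: [-3.4, 3.9, -3.2]
width: 0.0151
gripper_force: 108.3
```

```bash
python3 st.py; python3 ring.py|tail -2|head -1
```

```text
[0.4083 0.1035 0.0677] F [-3.4056  3.8685 -3.2479] M [0.6237 0.56   0.0929] yaw -47.73517463100876 q6 -0.6802902896336516 along/lat 0.15172990210019657 0.004194774753528347
t6 [179. 186. 182. 179. 182. 182. 187. 170. 162. 179. 178. 178. 179. 177. 160. 161. 142. 145. 145. 148. 164. 165. 148. 156. 176. 157. 147. 149. 146. 170. 181. 154. 156. 152. 147. 147.]
```

apply_moves(
  steps=[-0.8,0.9,0,0,-1.6,1.8,0,0,-2.4,2.7,0,0,-3.2,3.5,0,0,-4,4.4,0,0,-4.2,4.6,0,0,-4.2,4.6,3.5,0,-4.2,4.6,6,0],
)

```text
clock: 65.63
position: [0.3683, 0.1465, 0.1291]
ee_rot: [-0.013, 0.403, 0.915, -0.001]
contact_force: [2.0, 1.3, -3.4]
width: 0.0149
gripper_force: 108.4
```

```bash
python3 st.py; python3 ring.py|tail -2
```

```text
[0.3683 0.1465 0.1291] F [ 2.0032  1.2907 -3.4024] M [ 0.2867 -0.1014  0.1627] yaw -47.57959368158737 q6 -0.5565622276241948 along/lat 0.21052957838224462 0.004290232124659032
t6 [150. 151. 151. 157. 162. 164. 162. 157. 159. 160. 158. 137. 151. 182. 177. 155. 149. 150. 151. 153. 154. 163. 164. 160. 153. 150. 150. 149. 146. 148. 149. 161. 156. 151. 151. 151.]
t6 foot centroid 283.68508287292815 227.21270718232043 362 [ 1. -0.]
```

apply_moves(
  steps=[-1,-4,0,5,-2,-8,0,10,-3,-12,0,15,-3,-16,0,20,-2,-20,0,25,0,-23,0,30,2,-26,0,35,5,-28,0,39],
)

```text
clock: 66.45
position: [0.415, -0.1353, 0.1265]
ee_rot: [-0.015, 0.074, 0.997, -0.006]
contact_force: [0.2, 0.4, -2.5]
width: 0.0148
gripper_force: 107.7
```

apply_moves(
  steps=[2,-3,0,0,4,-6,0,0,6,-9,0,0,7,-12,0,0,8,-16,0,0,8,-19,0,0,8,-19,0,0,8,-19,0,0],
)

```text
clock: 67.12
position: [0.4956, -0.3234, 0.1254]
ee_rot: [-0.015, 0.076, 0.997, -0.004]
contact_force: [-0.7, 0.9, -3.3]
width: 0.0148
gripper_force: 107.9
```

```bash
python3 st.py
```

```text
[ 0.4956 -0.3234  0.1254] F [-0.7064  0.8856 -3.3162] M [0.0727 0.0857 0.0087] yaw -8.74322002302884 q6 -2.0879360336517654 along/lat -0.030512663603880438 0.3164080957608266
```

apply_moves(
  steps=[0.3,-0.1,-3.5,0,0.3,-0.1,-7,0,0.3,-0.1,-10,0,0.3,-0.1,-11,0,0.3,-0.1,-11.8,0,0.3,-0.1,-12.1,0,0.3,-0.1,-12.1,0],
)

```text
clock: 67.7
position: [0.4994, -0.3226, 0.0077]
ee_rot: [-0.014, 0.074, 0.997, -0.005]
contact_force: [-3.3, 1.4, 2.6]
width: 0.0147
gripper_force: 109.2
```

apply_moves(
  steps=[0,0,0,0,0,0,0,0,0,0,0,0,0,0,0,0,0,0,2,0,0,0,6,0,0,0,10,0,0,0,12,0],
  jaw=110,
)

```text
clock: 68.37
position: [0.5016, -0.3247, 0.132]
ee_rot: [-0.01, 0.075, 0.997, -0.007]
contact_force: [0.6, 0.0, 0.2]
width: 0.0483
gripper_force: 0.0
```

apply_moves(
  steps=[-4,2,0,0,-8,5,0,0,-11,9,0,0,-13,13,0,0,-15,17,0,0,-16,21,0,0,-16,25,0,0,-16,28,0,0],
)

```text
clock: 69.03
position: [0.3387, -0.0516, 0.1275]
ee_rot: [-0.013, 0.076, 0.997, -0.005]
contact_force: [0.8, 0.4, 0.8]
width: 0.0486
gripper_force: 0.0
```

```bash
python3 st.py; python3 gap.py | tail -3
python3 - <<'E'
from h import *
ims={t:cv2.imread(f'pics/raw_{t}.png') for t in ('t0','t5')}
w=lambda im,x0,y0,x1,y1:(lambda v,u:(round(u.mean()+x0,1),round(v.mean()+y0,1),len(u)))(*np.nonzero(im[y0:y1,x0:x1].min(2)>215))
for b in ((230,145,265,182),(262,165,296,201),(198,180,234,215)): print([w(im,*b) for im in ims.values()])
s=get_image('side')[:,:,::-1].astype(int);a=cv2.imread('pics/raw_s1.png').astype(int)
for nm,(x0,y0,x1,y1) in dict(tabs=(215,225,315,285),masking=(340,270,395,312),spanner=(300,195,370,215),tape=(297,237,325,258)).items():
  print(nm,np.abs(a[y0:y1,x0:x1]-s[y0:y1,x0:x1]).mean().round(1))
E
```

```text
[ 0.3387 -0.0516  0.1275] F [0.8439 0.4277 0.7701] M [ 0.0581 -0.024  -0.0062] yaw -8.742501431058969 q6 -1.7448689667446353 along/lat 0.16588631250176447 0.07163211659328717
  handle 50 [  4.5 -16. ]
  handle 100 [  4. -17.]
  handle 150 [  3.5 -17.5]
[(np.float64(247.8), np.float64(162.8), 528), (np.float64(247.9), np.float64(163.0), 522)]
[(np.float64(277.5), np.float64(181.5), 541), (np.float64(277.4), np.float64(181.6), 537)]
[(np.float64(216.3), np.float64(196.6), 553), (np.float64(216.3), np.float64(196.9), 550)]
tabs 3.4
masking 1.8
spanner 1.8
tape 3.0
```

Wrench is back near the middle of its mat, the bystanders have not moved, and the tabs were all pressed to a hard stop.

```bash
python3 -c "
from rig import *
print(sign_off())"
```

```text
the job is handed in; nothing more can be done
None
```

The job is handed in, verdict unknown: all nine tabs were pressed to a hard stop and the wrench lies near its mat's centre, but the nut at its stop and the jaw play are only inferred: the gland's foot began turning with the wrench, the first turning pass was likely too loose to bite, and later passes shifted the gland about 5 mm.

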